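# Open the leaning embossing die and load its round blank

## Robot

A 7-joint arm with a two-finger parallel gripper is mounted at the origin on the work surface. World frame = base frame: x ahead of the robot, y to its left, z up, the work surface at z = 0. Lengths are in mm, angles in rad, forces in N, time in s.
With the tool pointing down it reaches from about 400 to 850 mm from the base axis. Payload 6.9 kg.
Tool frame: the origin (TCP) lies midway between the tips of the shut fingers; the grasp point (between the pads) lies 19 mm behind it; z points along the fingers, y is the line along which they close (so a half turn about z gives the same grasp; the last joint's range is limited). The gripper opens to 85 mm and grips with 20 to 120 N. Pads are 22 mm wide; open, the fingers measure 114 mm over their backs; the gripper's body (76 mm by 85 mm) begins 54 mm behind the grasp point. The pads swing forward as they close: fully open they stand 13 mm farther back than shut.
Start: joints at [-1.101, 0.507, -0.238, 1.5, 0.126, 1.149, -0.155], TCP at [222.994, 583.854, 231.275] pointing down, gripper open.
Joint ranges: [-3.08, 3.08], [-0.24, 2.05], [-1.43, 1.35], [0, 2.5], [-1.52, 4.66], [0.17, 1.96], [-2.89, 2.89]. Speed limits (rad/s): [2.39, 2.39, 3.14, 3.14, 3.14, 3.14, 3.14].

## Interface

Orientations are given as a rotation vector (axis times angle).
In Python, from station import r gives the robot as it stands.
- The arm moves only by the tool arm_command, never from a script. Its arguments are lists of equal length, an entry for each row: "travel": the shift along the tool's x, y, z scaled (see below), a list of three; "delta_rot": the turn, a rotation vector about the tool's x, y, z scaled (see below), a list of three. In form: {"travel": [[x, y, z], ...], "delta_rot": [[rx, ry, rz], ...]}. A call has 1 to 5 rows; each row is the pose to reach, as a shift and turn from the pose commanded when the call began, along the tool's axes at that moment; what a row does not reach only later rows make up. The controller multiplies each number of a shift by 0.15 m and each number of a turn by 30 degrees. A row lasts 1/8 s, in which the tool goes at most 62.5 mm and 10.7 degrees, less where a joint would pass 70% of its speed; a pose out of reach is approached as far as the arm can. A call with a number of a shift or a turn outside -1 to 1 is refused whole. A call with a gripper value outside its range is refused whole. "gripper" is the opening, from -1 (shut) to 1 (fully open), set as the call begins (left out, the last holds). The fingers move at their own pace and stop on an object; the grip force is fixed at half the most. Time passes only in rows, so rows that repeat a pose let the fingers close. It gives the time, the measured TCP pose, the force, the opening and the grip force at its end, in the units of the state.
- r.observe(): the state, without advancing time (a new reading comes with each control period).
- r.camera(name): name is "scene" or "top"; returns a dict with "frame" (384x512x3 uint8, red, green, blue), "depth" (384x512 float32, mm along the optical axis (not along the pixel's ray), 0 where there is no reading), "fx", "fy", "cx", "cy" (pixels), "dist_coeffs" ([k1, k2, p1, p2, k3] as OpenCV has them; the pictures are not rectified), "R" (3x3) and "t" (3): a world point X has camera coordinates R X + t. Camera axes: x right, y down, z forward; pixel columns grow to the right and rows downward; lengths in mm; the calibration is good to about 2 mm. A picture is of the moment at which its call begins.
- r.hand_in(): hands the job in; it is judged then, once.
The state is a dict: "t": time; "joint_pos": joint angles; "joint_velocities": joint speeds; "joint_torque": joint torques, N m; "position": TCP position; "eef_rot": TCP orientation; "ft_force": force on the tool from outside, world axes, zero at the start; "ft_torque": the same for the moment, N m; "finger_gap": opening from 0.0 (shut) to 1.0 (fully open); "gripper_force": force on a finger pad.
Only numpy, scipy, OpenCV 4.12 (cv2) and the standard library are available. Lean on these libraries where they do the work, as an engineer would, in place of code of your own. Each camera call takes 0.05 s, during which the arm holds its last target. There are 200 camera calls.

## Task

Load the leaning embossing die on the painting table: gently turn its two-claw cap anticlockwise by the black bar, past the spring catch and on until you feel it come up against its stop, and lift it out along the way it leans. Set the cap down gently, upright on its four feet, near the middle of the white tray, then lay the blank whose outline matches the die's cavity fully home and flat in it. Leave the other two blanks and the two paint jars that stand just behind the die, left and right, where they are.

Things in the scene. Friction and masses are not known exactly. Their poses are not given: they have to be found in the camera images.
- die: Round steel die head, 76 mm across, on a grey base (160 x 150 mm), leaning 30 degrees roughly to the robot's right (-y). Origin: centre of its rim plane, 135 mm above the table. z: the die's axis, out of the cavity; y: level; x: up the slope. Cavity: round, 66 mm across, floor at z = -7 mm. Two lugs below the rim (radius 48 mm) hold the cap; their angle varies by +-11 degrees, unmeasured.
- cap: Aluminium bayonet cap, 0.45 kg: plate 120 mm across, two claws below (y = +-54 mm, turned in), two plain legs (x = +-54 mm), a 61 mm spigot in the cavity; on top a black bar, 80 mm along x, 22 mm wide, 36 mm high. Origin: on the axis, level with the feet; plate z = 22 to 30, bar z = 30 to 66 mm. Starts locked, origin 22 mm below the die's rim, bar 35 degrees clockwise of the die's x.
- cap_grip (a point): Centre of the bar on the cap's axis (52 mm above the cap's origin); pinch across 22 mm. Turned anticlockwise (+ about z), the cap passes two spring catches (0.5 N m, over by 42 degrees), then meets a hard stop at 54 to 76 degrees (keep under 3 N m). Only in the last 9 degrees before the stop are the claws clear, to lift 30 mm straight along the die's axis; before that it lifts 3 mm and catches.
- cap_bar_end (a point): Point in the bar near one end: 35 mm along the cap's +x from point cap_grip.
- tray: Open white plastic tray, fixed, 170 x 170 mm outside, walls 5 mm thick and 22 mm high, on the table left or right of the die. Origin: centre of its underside; inner floor 5 mm above it. The cap is to be set down here.
- board: Plywood board, fixed, 260 (x) x 110 (y) x 12 mm, on the other side of the die from the tray; three wooden blanks lie on it in a row along its x, 90 mm apart, in any order. Origin: centre of its underside.
- round_blank: Round pale-wood blank, 62 mm across, 16 mm thick, lying flat, 45 g. Origin: centre of its underside, z up. It fits the die's cavity with 2 mm of play all round and stands 9 mm proud when home.
- square_blank: Square pale-wood blank, 58 x 58 x 16 mm; does not fit. Origin: centre of its underside.
- hex_blank: Six-sided pale-wood blank, 62 mm across flats (72 mm over its corners), 16 mm thick; does not fit. Origin: centre of its underside.
- jar_b: Paint jar, 56 mm across, 85 mm high, standing behind the die to the left. Origin: centre of its underside.
- jar_c: Paint jar, 60 mm across, 80 mm high, standing behind the die to the right. Origin: centre of its underside.
Not all that is in view belongs to the job. Several things have the shape of the tray; the one meant has the colours described above.

How it is judged:
By the outcome, as a careful person would: the job done as asked, in the order asked, and still so for the second after the job is handed in, with the robot touching nothing.
It also fails if it takes over 72 s, if anything falls off the work surface, if the arm or the gripper's body presses on something with over 40 N, if the wrist force passes 120 N, or if a joint passes its speed limit or range.

## Working session

There is one attempt and no reset: what is moved stays moved. The work goes in short steps, Python scripts to look and compute and a tool call to move; the robot and the scene stay as the last step left them, time stands still between calls to the robot, and variables do not carry over. Pictures are saved under pics/ and viewed, at most 10 in all, crops included, and the job is handed in when it is done.

Besides the shell and the picture viewer there is one more tool, called after ">>>" as name(argument=value, ...) on one line, values as JSON. arm_command: Moves the arm, as the interface text tells. Shifts and turns lie within -1 to 1; 1 stands for 0.15 m of shift or 30 degrees of turn. Its arguments: {"type":"object","properties":{"travel":{"type":"array","items":{"type":"array","items":{"type":"number","minimum":-1,"maximum":1}}},"delta_rot":{"type":"array","items":{"type":"array","items":{"type":"number","minimum":-1,"maximum":1}}},"gripper":{"type":"number"}},"required":["travel","delta_rot"]}

```bash
ls; mkdir -p pics; python3 - <<'E'
from station import r
import cv2,numpy as np,pickle
s=r.observe()
for k in s: print(k,np.round(s[k],3))
for n in("scene","top"):
    c=r.camera(n); pickle.dump(c,open(f"{n}.pkl","wb")); cv2.imwrite(f"pics/{n}0.png",c["frame"][...,::-1])
    print(n,c["fx"],c["cx"],c["cy"],c["dist_coeffs"],np.round(c["R"],3).tolist(),c["t"], -np.array(c["R"]).T@c["t"])
E
```

```text
pics
t 0.0
joint_pos [-1.101  0.508 -0.238  1.501  0.126  1.149 -0.155]
joint_velocities [ 0.002 -0.002  0.    -0.     0.    -0.     0.001]
joint_torque [ 0.0000e+00 -6.2062e+01 -2.1870e+00 -2.4964e+01  1.3000e-02  1.2000e-02
 -0.0000e+00]
position [222.858 583.371 230.425]
eef_rot [-5.700e-01 -3.089e+00  3.000e-03]
ft_force [-0.38   0.269 -0.492]
ft_torque [ 0.029 -0.043 -0.041]
gripper_force 0.0
finger_gap 0.999
scene 388.6254329249996 262.8305079770927 187.57324816742192 [0.0118419 0.        0.        0.        0.       ] [[-0.408, 0.913, 0.011], [0.781, 0.355, -0.514], [-0.473, -0.201, -0.858]] [ 187.5063477  -311.15482122 1321.53676438] [944.27278104 205.01347807 971.98444514]
top 384.1277230216926 249.1903139694892 190.54372782131202 [0.03969402 0.         0.         0.         0.        ] [[-0.013, -1.0, -0.01], [-0.99, 0.014, -0.143], [0.143, 0.008, -0.99]] [   7.97282077  471.22429641 1067.67305855] [ 313.85219845   -6.75218982 1124.0519867 ]
```

View pics/scene0.png

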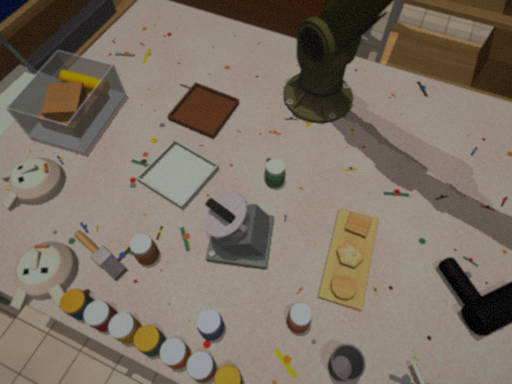

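View pics/top0.png

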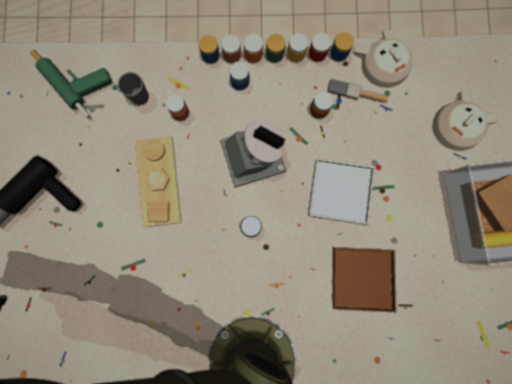

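The scene view shows the die with its cap at (225,212), tray (178,174), board (348,258) with the round blank at (343,288), and jars at (144,248) and (299,318). In the top view the cap bar is at (268,137), white tray (341,192), round blank (152,149), and jars (178,107) and (320,104).

```bash
cat > h.py <<'E'
import numpy as np,cv2,pickle
from scipy.spatial.transform import Rotation as Rot
def rays(c,uv):
    K=np.array([[c["fx"],0,c["cx"]],[0,c["fy"],c["cy"]],[0,0,1]])
    p=cv2.undistortPoints(np.float64(uv).reshape(-1,1,2),K,np.array(c["dist_coeffs"])).reshape(-1,2)
    return np.c_[p,np.ones(len(p))]
def cloud(c):
    h,w=c["depth"].shape; v,u=np.mgrid[:h,:w]
    X=rays(c,np.c_[u.ravel(),v.ravel()])*c["depth"].reshape(-1,1)
    W=(X-np.array(c["t"]))@np.array(c["R"])
    W[c["depth"].ravel()==0]=np.nan
    return W.reshape(h,w,3)
def onplane(c,uv,z):
    R=np.array(c["R"]);o=-R.T@c["t"];d=rays(c,uv)@R
    return o+d*((z-o[2])/d[:,2])[:,None]
def proj(c,X):
    K=np.array([[c["fx"],0,c["cx"]],[0,c["fy"],c["cy"]],[0,0,1]])
    return cv2.projectPoints(np.float64(X).reshape(-1,1,3),cv2.Rodrigues(np.array(c["R"]))[0],np.array(c["t"]),K,np.array(c["dist_coeffs"]))[0].reshape(-1,2)
def fitplane(P):
    for _ in range(4):
        m=P.mean(0);n=np.linalg.svd(P-m,full_matrices=False)[2][2];n*=np.sign(n[2])
        e=(P-m)@n;P=P[abs(e)<max(1.5,2*np.std(e))]
    return m,n,e.std(),len(P)
E
python3 - <<'E'
from h import *
for n,box in(("top",(225,295,115,190)),("scene",(200,275,185,270))):
    c=pickle.load(open(n+".pkl","rb")); W=cloud(c); f=c["frame"].astype(int)
    x0,x1,y0,y1=box; S=np.zeros(f.shape[:2],bool);S[y0:y1,x0:x1]=1
    g=f.sum(2)/3
    print(n,"table z",np.nanmedian(W[250:300,280:320,2]))
    blk=S&(g<45); P=W[blk]; print("bar n",blk.sum(),"z pct",np.nanpercentile(P[:,2],[2,25,50,75,98]))
    # plate: bright pinkish
    pl=S&(g>120)&(f[...,0]-f[...,1]>-5)&(W[...,2]>100)
    P=W[pl];P=P[np.isfinite(P).all(1)]; 
    m,nn,e,k=fitplane(P); print("plate",m.round(1),nn.round(3),e.round(2),k,"tilt",np.degrees(np.arccos(nn[2])),"az",np.degrees(np.arctan2(nn[1],nn[0])))
    vis=np.zeros(f.shape,np.uint8);vis[...]=c["frame"]; vis[pl]=(0,255,0);vis[blk]=(255,0,0)
    cv2.imwrite(f"pics/m_{n}.png",cv2.resize(vis[y0-15:y1+15,x0-15:x1+15,::-1],None,fx=4,fy=4,interpolation=0))
a=[cv2.imread(f"pics/m_{n}.png") for n in("top","scene")]
h=max(i.shape[0] for i in a)
cv2.imwrite("pics/m.png",np.hstack([cv2.copyMakeBorder(i,0,h-i.shape[0],0,0,0) for i in a]))
E
```

```text
top table z -0.28869987736164976
bar n 410 z pct [ 50.82983114 151.73808135 165.8698744  176.43329618 188.17911956]
plate [582.9 -36.  146.6] [ 0.142 -0.481  0.865] 1.25 786 tilt 30.123881592855533 az -73.50801979536622
scene table z -0.0896433200278365
bar n 261 z pct [ 16.82945809 165.91609138 173.2294307  181.34256809 188.70703893]
plate [592.7 -37.8 145.3] [ 0.139 -0.478  0.867] 0.91 857 tilt 29.88718329150223 az -73.77382320520567
```

View pics/m.png

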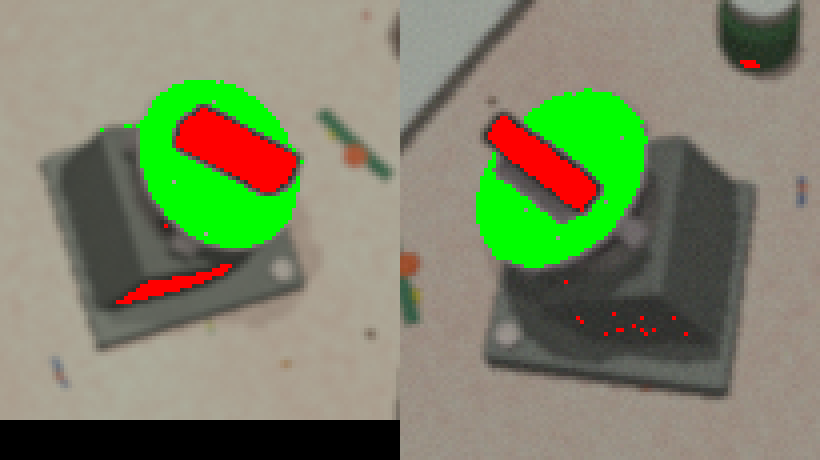

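Segmentation is clean: the cap plate is green and the bar red in both views. Next I get the poses.

```bash
python3 - <<'E'
from h import *
from scipy.optimize import least_squares
a=np.array([0.1405,-0.4795,0.866]);a/=np.linalg.norm(a)
d=np.r_[a[:2],0]/np.linalg.norm(a[:2]);x=np.r_[-a[2]*d[:2],np.linalg.norm(a[:2])];y=np.cross(a,x)
print("x",x.round(3),"y",y.round(3))
def hit(c,uv,p,n):
    R=np.array(c["R"]);o=-R.T@c["t"];D=rays(c,uv)@R
    return o+D*((p-o)@n/(D@n))[:,None]
for n,box in(("top",(225,295,115,190)),("scene",(200,275,185,270))):
    c=pickle.load(open(n+".pkl","rb")); W=cloud(c); f=c["frame"].astype(int)
    x0,x1,y0,y1=box; S=np.zeros(f.shape[:2],bool);S[y0:y1,x0:x1]=1
    g=f.sum(2)/3
    big=lambda m:max(cv2.findContours(m.astype(np.uint8),cv2.RETR_EXTERNAL,cv2.CHAIN_APPROX_NONE)[0],key=cv2.contourArea)[:,0]
    pl=S&(g>105)&(W[...,2]>105)&((W@a)-np.nanmedian((W@a)[S&(g>120)&(W[...,2]>115)])<6)
    b=big(cv2.morphologyEx(pl.astype(np.uint8),cv2.MORPH_OPEN,np.ones((3,3))))
    O=np.array([590,-35,135.])
    for it in range(3):
        P=hit(c,b,O+8*a,a); q=np.c_[(P-O)@x,(P-O)@y]
        s=least_squares(lambda v:np.hypot(*(q-v[:2]).T)-v[2],[0,0,60],loss="soft_l1",f_scale=1.).x
        O=O+s[0]*x+s[1]*y; O=O+a*((135-O[2])/a[2])
    print(n,"O from plate",O.round(1),"R",s[2].round(1),"plane off meas",(np.nanmedian(W[pl],0)-O)@a)
    k=big(S&(g<60)); P=hit(c,k,O+44*a,a); q=np.float32(np.c_[(P-O)@x,(P-O)@y])
    (cx,cy),(w,h),an=cv2.minAreaRect(q); bx=cv2.boxPoints(((cx,cy),(w,h),an)); e=max(bx[1]-bx[0],bx[2]-bx[1],key=lambda v:np.hypot(*v))
    print("bar centre off",round(cx,1),round(cy,1),"size",round(w,1),round(h,1),"ang",np.degrees(np.arctan2(e[1],e[0])))
# tray, board, blanks, jars
def blob(n,uv,z,tol=18):
    c=pickle.load(open(n+".pkl","rb"))
    img=cv2.medianBlur(c["frame"],3).copy(); m=np.zeros((386,514),np.uint8)
    cv2.floodFill(img,m,uv,0,(tol,)*3,(tol,)*3,cv2.FLOODFILL_MASK_ONLY|cv2.FLOODFILL_FIXED_RANGE|4)
    m=m[1:-1,1:-1]; k=max(cv2.findContours(m,cv2.RETR_EXTERNAL,cv2.CHAIN_APPROX_NONE)[0],key=cv2.contourArea)[:,0]
    P=onplane(c,k,z)[:,:2].astype(np.float32); W=cloud(c)[m>0]
    r=cv2.minAreaRect(P); print(n,uv,"ctr",np.round(r[0],1),"size",np.round(r[1],1),"ang",round(r[2],1),"circ",np.round(cv2.minEnclosingCircle(P)[0],1),"z",np.nanmedian(W[:,2]).round(1))
for n,t,rb,hx,sq,jb,jc in(("top",(341,192),(152,149),(159,178),(158,212),(177,102),(320,100)),("scene",(178,174),(343,288),(349,254),(356,224),(300,312),(144,242))):
    blob(n,t,5,30);blob(n,rb,28);blob(n,hx,28);blob(n,sq,28);blob(n,jb,85,40);blob(n,jc,80,40)
E
```

```text
x [-0.244  0.831  0.5  ] y [-0.96  -0.281 -0.   ]
top O from plate [586.6 -35.8 135. ] R 57.0 plane off meas 9.124927614236034
bar centre off 8.4 4.3 size 36.5 83.7 ang -35.3293
scene O from plate [590.1 -39.1 135. ] R 57.8 plane off meas 9.536952163553979
bar centre off 79.8 -100.7 size 54.7 144.5 ang -28.292326
top (341, 192) ctr [ 468.3 -263.6] size [158.5 160.7] ang 80.4 circ [ 469.3 -264.5] z 5.0
top (152, 149) ctr [503.8 266.5] size [254.8 108.2] ang 6.6 circ [504.1 265.8] z 13.2
top (159, 178) ctr [523.2 274. ] size [79.7 52.4] ang 10.7 circ [521.7 272.8] z 27.0
top (158, 212) ctr [502.3 272.6] size [259.1  99.8] ang 11.6 circ [504.  264.5] z 14.7
top (177, 102) ctr [472.1 -16.6] size [1444.9  999.8] ang 89.8 circ [544.5 -20.9] z -0.0
top (320, 100) ctr [472.9 -16.7] size [1451.8 1004.7] ang 89.8 circ [545.6 -20.9] z -0.0
scene (178, 174) ctr [ 470.5 -270.1] size [156.9 158.3] ang 80.3 circ [ 470.7 -271.6] z 5.1
scene (343, 288) ctr [516.3 268.2] size [254.3 108.1] ang 6.4 circ [517.7 269.3] z 13.0
scene (349, 254) ctr [512.5 267.9] size [37.  27.7] ang 32.5 circ [511.6 269.3] z 27.7
scene (356, 224) ctr [516.7 275.1] size [254.8  88.8] ang 8.8 circ [514.9 286.4] z 24.0
scene (300, 312) ctr [ 412.8 -111.4] size [1101.7 1519.2] ang 0.2 circ [346.8 -82.1] z 0.1
scene (144, 242) ctr [ 480.  -179.1] size [1598.4 1069.5] ang 56.9 circ [343.5 -83.7] z 0.1
```

```bash
python3 - <<'E'
from h import *
a=np.array([0.1405,-0.4795,0.866]);a/=np.linalg.norm(a)
d=np.r_[a[:2],0]/np.linalg.norm(a[:2]);x=np.r_[-a[2]*d[:2],np.linalg.norm(a[:2])];y=np.cross(a,x)
O=np.array([588.5,-37.5,135])
cs={n:pickle.load(open(n+".pkl","rb")) for n in("top","scene")}
for n,c in cs.items():
    W=cloud(c); f=c["frame"].astype(int); g=f.sum(2)/3; D=W-O
    near=(abs(D@x)<70)&(abs(D@y)<70)
    for th in(35,45,60):
        m=near&(g<th)&(D@a>34)
        P=W[m]; h=(P-O)@a; 
        k=max(cv2.findContours(m.astype(np.uint8),0,cv2.CHAIN_APPROX_NONE)[0],key=cv2.contourArea)[:,0]
        R=np.array(c["R"]);o=-R.T@c["t"];r=rays(c,k)@R; P=o+r*(((O+44*a)-o)@a/(r@a))[:,None]
        q=np.float32(np.c_[(P-O)@x,(P-O)@y]);(cx,cy),wh,an=cv2.minAreaRect(q)
        print(n,th,"h pct",np.percentile(h,[5,50,95]).round(1),"bar off",round(cx,1),round(cy,1),np.round(wh,1),round(an,1))
    bd=(W[...,0]>360)&(W[...,0]<660)&(W[...,1]>200)&(W[...,1]<340)&(W[...,2]>20.5)&(W[...,2]<40)
    for k in cv2.findContours(cv2.medianBlur(bd.astype(np.uint8),3),0,cv2.CHAIN_APPROX_NONE)[0]:
        if cv2.contourArea(k)<80: continue
        P=onplane(c,k[:,0],28)[:,:2].astype(np.float32); R_=cv2.minAreaRect(P)
        print(n,"blank",np.round(R_[0],1),np.round(R_[1],1),round(R_[2],1),"fill",round(cv2.contourArea(P)/(R_[1][0]*R_[1][1]),2), "circ",np.round(cv2.fitEllipse(P)[0],1),np.round(cv2.fitEllipse(P)[1],1),"pix",k[:,0].mean(0).round())
    jm=(W[...,2]>60)&(W[...,2]<105)&(W[...,0]>350)&(W[...,0]<800)&(abs(W[...,1])<320)
    for k in cv2.findContours(cv2.medianBlur(jm.astype(np.uint8),3),0,cv2.CHAIN_APPROX_NONE)[0]:
        if cv2.contourArea(k)<60: continue
        P=onplane(c,k[:,0],83)[:,:2].astype(np.float32);print(n,"tall",np.round(cv2.minEnclosingCircle(P)[0],0),round(cv2.minEnclosingCircle(P)[1]),"pix",k[:,0].mean(0).round())
E
```

```text
top 35 h pct [35.7 43.6 46.1] bar off 6.1 3.0 [23.6 75.7] 53.7
top 45 h pct [35.7 43.6 46.1] bar off 5.9 3.3 [24.  76.7] 54.6
top 60 h pct [35.7 43.5 46.4] bar off 5.3 3.1 [25.  77.4] 54.7
top blank [418.2 264.1] [60.1 54.5] 89.2 fill 0.96 circ [417.9 263.9] [63.4 67.8] pix [158. 211.]
top blank [510. 271.] [63.1 69.6] 5.0 fill 0.76 circ [509.9 270.1] [64.3 66.9] pix [156. 179.]
top blank [596.2 281.7] [60.3 58.4] 1.0 fill 0.79 circ [596.7 281.9] [58.9 60.4] pix [153. 150.]
top tall [369.  -2.] 26 pix [251. 225.]
top tall [571.   1.] 72 pix [245. 160.]
top tall [714. 206.] 29 pix [175. 104.]
top tall [ 715. -210.] 29 pix [323. 101.]
top tall [793.  26.] 20 pix [239.  77.]
top tall [767. 315.] 35 pix [140.  86.]
scene 35 h pct [38.3 45.4 47.6] bar off 3.0 -6.0 [17.  80.2] 54.0
scene 45 h pct [38.3 45.2 47.4] bar off 2.6 -5.5 [18.3 83.6] 54.8
scene 60 h pct [38.2 45.1 47.3] bar off 1.7 -5.4 [20.5 85.3] 55.2
scene blank [600.  278.6] [61. 59.] 18.9 fill 0.78 circ [600.3 278.3] [59.2 60.8] pix [343. 286.]
scene blank [513.1 267.7] [62.  69.7] 66.8 fill 0.75 circ [512.7 267.5] [64.6 65.3] pix [350. 254.]
scene blank [421.5 261.3] [61.4 57.6] 0.2 fill 0.9 circ [420.9 261.2] [65.2 67.2] pix [358. 223.]
scene tall [768. 314.] 33 pix [336. 356.]
scene tall [721. 206.] 27 pix [300. 315.]
scene tall [ 724. -209.] 30 pix [141. 244.]
scene tall [584.   5.] 73 pix [248. 236.]
scene tall [382.  -2.] 29 pix [275. 167.]
```

Measured: die rim centre about (588,-37,135), bar at -35°, tray (469,-267), round blank (598,280). The two cameras differ by a consistent ~4 mm, so I average them. Now I write a planner that prints the moves.

```bash
cat >> h.py <<'E'
from scipy.spatial.transform import Slerp
A=np.array([0.1405,-0.4795,0.866]);A/=np.linalg.norm(A)
_d=np.r_[A[:2],0]/np.linalg.norm(A[:2]);DX=np.r_[-A[2]*_d[:2],np.linalg.norm(A[:2])];DY=np.cross(A,DX)
O=np.array([588.3,-36.3,135.5])
def capR(deg,flip):  # tool orientation with bar at deg about die axis
    t=np.radians(deg);b=(np.cos(t)*DX+np.sin(t)*DY)*(1 if flip else -1)
    z=-A;yv=np.cross(z,b);return Rot.from_matrix(np.c_[b,yv,z])
def downR(deg):  # tool straight down, tool x at deg in world
    t=np.radians(deg);b=np.array([np.cos(t),np.sin(t),0]);z=np.array([0,0,-1.]);return Rot.from_matrix(np.c_[b,np.cross(z,b),z])
def plan(p0,R0,p1,R1,mm=25.,deg=7.,rows=5):
    "print calls of <=5 rows at mm/deg per row"
    rv=(R0.inv()*R1).magnitude()*57.3
    n=max(1,int(np.ceil(max(np.linalg.norm(p1-p0)/mm,rv/deg))))
    ks=np.linspace(0,1,n+1);S=Slerp([0,1],Rot.concatenate([R0,R1]))
    i=0
    while i<n:
        j=min(n,i+rows);pa=p0+(p1-p0)*ks[i];Ra=S(ks[i]);T=[];D=[]
        for k in ks[i+1:j+1]:
            T.append((Ra.inv().apply(p0+(p1-p0)*k-pa)/150).round(3).tolist());D.append(((Ra.inv()*S(k)).as_rotvec()/np.radians(30)).round(3).tolist())
        print('"travel":',T,'"delta_rot":',D);i=j
def cur():
    from station import r
    s=r.observe();return s,np.array(s["position"]),Rot.from_rotvec(s["eef_rot"])
E
python3 - <<'E'
from h import *
s,p,R=cur()
print(R.as_matrix().round(2).tolist())
hov=O+110*A
for f in(0,1):
    T=capR(-35,f);print(f,(R.inv()*T).as_rotvec(degrees=True).round(0), "yaw x",T.as_matrix()[:,0].round(2))
E
```

```text
[[-0.93, 0.36, -0.0], [0.36, 0.93, -0.0], [-0.0, -0.0, -1.0]]
0 [-33.  -5. -90.] yaw x [-0.35 -0.84 -0.41]
1 [-5. 33. 86.] yaw x [0.35 0.84 0.41]
```

```bash
python3 - <<'E'
from h import *
s,p,R=cur()
plan(p,R,O+130*A,capR(-35,1),mm=45,deg=9)
E
```

```text
"travel": [[-0.223, -0.185, -0.006], [-0.446, -0.371, -0.012], [-0.669, -0.556, -0.019], [-0.892, -0.741, -0.025], [-1.114, -0.927, -0.031]] "delta_rot": [[-0.01, 0.061, 0.158], [-0.019, 0.121, 0.317], [-0.029, 0.182, 0.475], [-0.038, 0.243, 0.634], [-0.048, 0.303, 0.792]]
"travel": [[-0.274, -0.08, -0.05], [-0.549, -0.159, -0.099], [-0.823, -0.239, -0.149], [-1.097, -0.319, -0.199], [-1.371, -0.399, -0.249]] "delta_rot": [[-0.01, 0.061, 0.158], [-0.019, 0.121, 0.317], [-0.029, 0.182, 0.475], [-0.038, 0.243, 0.634], [-0.048, 0.303, 0.792]]
"travel": [[-0.272, 0.037, -0.094], [-0.543, 0.074, -0.189], [-0.815, 0.112, -0.283], [-1.086, 0.149, -0.377], [-1.358, 0.186, -0.471]] "delta_rot": [[-0.01, 0.061, 0.158], [-0.019, 0.121, 0.317], [-0.029, 0.182, 0.475], [-0.038, 0.243, 0.634], [-0.048, 0.303, 0.792]]
"travel": [[-0.215, 0.143, -0.131], [-0.431, 0.286, -0.263], [-0.646, 0.428, -0.394]] "delta_rot": [[-0.01, 0.061, 0.158], [-0.019, 0.121, 0.317], [-0.029, 0.182, 0.475]]
```

```bash
python3 - <<'E'
from h import *
s,p,R=cur()
plan(p,R,O+130*A,capR(-35,1),mm=36,deg=9,rows=4)
E
```

```text
"travel": [[-0.182, -0.152, -0.005], [-0.365, -0.303, -0.01], [-0.547, -0.455, -0.015], [-0.729, -0.606, -0.02]] "delta_rot": [[-0.008, 0.05, 0.13], [-0.016, 0.099, 0.259], [-0.024, 0.149, 0.389], [-0.031, 0.198, 0.519]]
"travel": [[-0.215, -0.097, -0.028], [-0.429, -0.194, -0.056], [-0.644, -0.291, -0.084], [-0.859, -0.388, -0.112]] "delta_rot": [[-0.008, 0.05, 0.13], [-0.016, 0.099, 0.259], [-0.024, 0.149, 0.389], [-0.031, 0.198, 0.519]]
"travel": [[-0.229, -0.036, -0.052], [-0.457, -0.072, -0.104], [-0.686, -0.107, -0.157], [-0.914, -0.143, -0.209]] "delta_rot": [[-0.008, 0.05, 0.13], [-0.016, 0.099, 0.259], [-0.024, 0.149, 0.389], [-0.031, 0.198, 0.519]]
"travel": [[-0.223, 0.027, -0.076], [-0.446, 0.054, -0.152], [-0.669, 0.081, -0.228], [-0.892, 0.108, -0.304]] "delta_rot": [[-0.008, 0.05, 0.13], [-0.016, 0.099, 0.259], [-0.024, 0.149, 0.389], [-0.031, 0.198, 0.519]]
"travel": [[-0.199, 0.086, -0.097], [-0.397, 0.172, -0.194], [-0.596, 0.258, -0.291], [-0.794, 0.344, -0.388]] "delta_rot": [[-0.008, 0.05, 0.13], [-0.016, 0.099, 0.259], [-0.024, 0.149, 0.389], [-0.031, 0.198, 0.519]]
"travel": [[-0.157, 0.136, -0.114], [-0.314, 0.273, -0.228]] "delta_rot": [[-0.008, 0.05, 0.13], [-0.016, 0.099, 0.259]]
```

>>> arm_command(travel=[[-0.182, -0.152, -0.005], [-0.365, -0.303, -0.01], [-0.547, -0.455, -0.015], [-0.729, -0.606, -0.02]], delta_rot=[[-0.008, 0.05, 0.13], [-0.016, 0.099, 0.259], [-0.024, 0.149, 0.389], [-0.031, 0.198, 0.519]])

```text
t: 0.6
position: [293.1, 458.7, 234.0]
eef_rot: [-0.956, -2.888, -0.052]
ft_force: [0.7, -0.3, 0.3]
finger_gap: 1.002
gripper_force: 0.0
```

>>> arm_command(travel=[[-0.215, -0.097, -0.028], [-0.429, -0.194, -0.056], [-0.644, -0.291, -0.084], [-0.859, -0.388, -0.112]], delta_rot=[[-0.008, 0.05, 0.13], [-0.016, 0.099, 0.259], [-0.024, 0.149, 0.389], [-0.031, 0.198, 0.519]])

```text
t: 1.1
position: [362.9, 334.7, 237.3]
eef_rot: [-1.297, -2.642, -0.101]
ft_force: [0.3, 0.1, 0.4]
finger_gap: 0.997
gripper_force: 0.0
```

>>> arm_command(travel=[[-0.229, -0.036, -0.052], [-0.457, -0.072, -0.104], [-0.686, -0.107, -0.157], [-0.914, -0.143, -0.209]], delta_rot=[[-0.008, 0.05, 0.13], [-0.016, 0.099, 0.259], [-0.024, 0.149, 0.389], [-0.031, 0.198, 0.519]])

```text
t: 1.6
position: [432.6, 210.8, 240.4]
eef_rot: [-1.595, -2.36, -0.146]
ft_force: [0.4, 0.3, 0.3]
finger_gap: 0.998
gripper_force: 0.0
```

>>> arm_command(travel=[[-0.223, 0.027, -0.076], [-0.446, 0.054, -0.152], [-0.669, 0.081, -0.228], [-0.892, 0.108, -0.304]], delta_rot=[[-0.008, 0.05, 0.13], [-0.016, 0.099, 0.259], [-0.024, 0.149, 0.389], [-0.031, 0.198, 0.519]])

```text
t: 2.1
position: [502.2, 86.8, 243.6]
eef_rot: [-1.849, -2.047, -0.185]
ft_force: [0.2, 0.5, -0.9]
finger_gap: 0.998
gripper_force: 0.0
```

>>> arm_command(travel=[[-0.199, 0.086, -0.097], [-0.397, 0.172, -0.194], [-0.596, 0.258, -0.291], [-0.794, 0.344, -0.388]], delta_rot=[[-0.008, 0.05, 0.13], [-0.016, 0.099, 0.259], [-0.024, 0.149, 0.389], [-0.031, 0.198, 0.519]])

```text
t: 2.6
position: [571.8, -37.1, 246.6]
eef_rot: [-2.058, -1.709, -0.219]
ft_force: [-0.0, -0.8, -0.0]
finger_gap: 0.999
gripper_force: 0.0
```

>>> arm_command(travel=[[-0.157, 0.136, -0.114], [-0.314, 0.273, -0.228], [-0.314, 0.273, -0.228]], delta_rot=[[-0.008, 0.05, 0.13], [-0.016, 0.099, 0.259], [-0.016, 0.099, 0.259]])

```text
t: 2.98
position: [606.4, -101.8, 247.0]
eef_rot: [-2.149, -1.532, -0.232]
ft_force: [0.3, 0.6, 0.0]
finger_gap: 1.001
gripper_force: 0.0
```

```bash
python3 - <<'E'
from h import *
from station import r
s,p,R=cur();T=capR(-35,1)
print(s["t"],np.round(s["joint_pos"],2),p.round(1),(p-O-130*A).round(1),(R.inv()*T).as_rotvec(degrees=True).round(1),s["ft_force"].round(1) if hasattr(s["ft_force"],"round") else s["ft_force"])
V=[]
for n in("top","scene"):
    c=r.camera(n);pickle.dump(c,open(n+"1.pkl","wb"));u,v=proj(c,O+60*A)[0].astype(int)
    V.append(cv2.resize(c["frame"][v-65:v+65,u-65:u+65,::-1],(390,390),interpolation=2))
cv2.imwrite("pics/hov.png",np.hstack(V))
plan(p,R,O+60*A,T,mm=30); plan(O+60*A,T,O+13*A,T,mm=10)
E
```

```text
2.975 [ 0.26  0.67  0.19  1.29 -0.5   1.57  0.2 ] [ 606.4 -101.8  247. ] [-0.2 -3.2 -1.1] [ 0.1  0.  -0.4] [0.3 0.6 0. ]
"travel": [[0.007, -0.002, 0.157], [0.014, -0.005, 0.313], [0.021, -0.007, 0.47]] "delta_rot": [[0.001, 0.0, -0.004], [0.002, 0.001, -0.008], [0.002, 0.001, -0.012]]
"travel": [[0.0, 0.0, 0.063], [0.0, 0.0, 0.125], [-0.0, -0.0, 0.188], [-0.0, 0.0, 0.251], [0.0, 0.0, 0.313]] "delta_rot": [[0.0, 0.0, 0.0], [0.0, 0.0, 0.0], [0.0, 0.0, 0.0], [0.0, 0.0, 0.0], [0.0, 0.0, 0.0]]
```

View pics/hov.png

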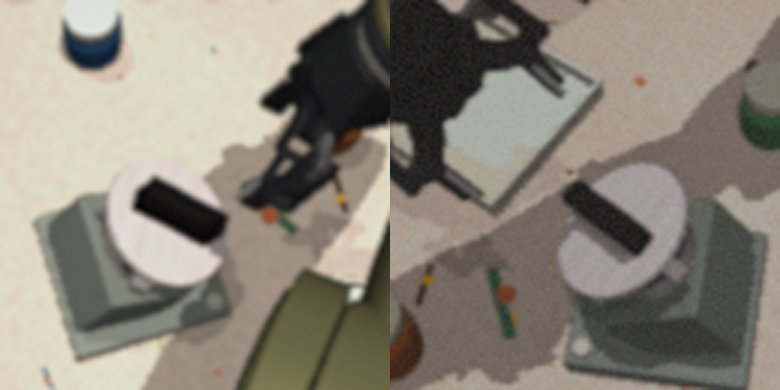

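The picture shows the open gripper along the lean axis, up and right of the bar, straddling its width and clear of everything.

>>> arm_command(travel=[[0.007, -0.002, 0.157], [0.014, -0.005, 0.313], [0.02, -0.007, 0.47], [0.02, -0.007, 0.47], [0.02, -0.007, 0.47]], delta_rot=[[0, 0, -0.004], [0, 0, -0.008], [0, 0, -0.012], [0, 0, -0.012], [0, 0, -0.012]])

```text
t: 3.7
position: [596.8, -61.4, 190.1]
eef_rot: [-2.139, -1.546, -0.237]
ft_force: [0.4, -0.1, 0.0]
finger_gap: 1.0
gripper_force: 0.0
```

```bash
python3 - <<'E'
from h import *
from station import r
s,p,R=cur();T=capR(-35,1)
print(((p-O)@np.c_[DX,DY,A]).round(1),(R.inv()*T).as_rotvec(degrees=True).round(1))
V=[]
for n in("top","scene"):
    c=r.camera(n);u,v=proj(c,O+40*A)[0].astype(int)
    V.append(cv2.resize(c["frame"][v-50:v+50,u-50:u+50,::-1],(400,400),interpolation=2))
cv2.imwrite("pics/hov2.png",np.hstack(V))
plan(p,R,O+14*A,T,mm=10)
E
```

```text
[ 4.4 -1.1 60.5] [0.1 0.  0.4]
"travel": [[-0.006, 0.002, 0.062], [-0.011, 0.004, 0.124], [-0.017, 0.006, 0.186], [-0.023, 0.008, 0.248], [-0.028, 0.01, 0.31]] "delta_rot": [[0.0, 0.0, 0.003], [0.001, 0.0, 0.005], [0.001, 0.0, 0.008], [0.002, 0.0, 0.011], [0.002, 0.0, 0.013]]
```

View pics/hov2.png

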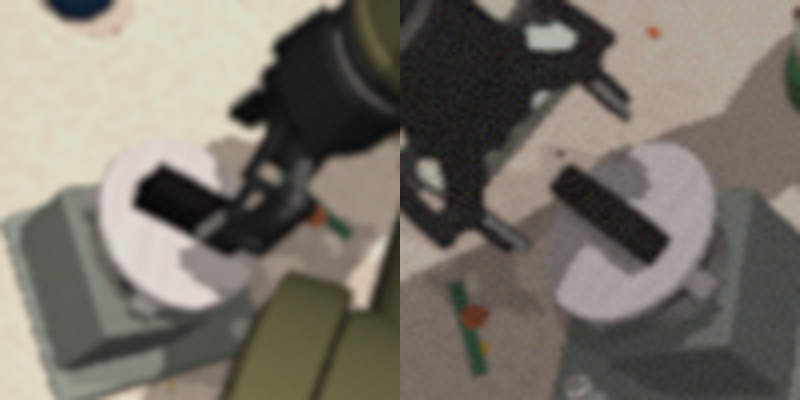

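The gripper is aligned with its fingers either side of the bar; it sits ~4 mm upslope, and the descent corrects that.

>>> arm_command(travel=[[-0.014, 0.005, 0.062], [-0.028, 0.01, 0.124], [-0.028, 0.01, 0.186], [-0.028, 0.01, 0.248], [-0.028, 0.01, 0.31]], delta_rot=[[0, 0, 0.013], [0, 0, 0.013], [0, 0, 0.013], [0, 0, 0.013], [0, 0, 0.013]])

```text
t: 4.42
position: [589.8, -42.8, 146.1]
eef_rot: [-2.144, -1.537, -0.234]
ft_force: [0.5, -0.1, -0.2]
finger_gap: 1.003
gripper_force: 0.0
```

>>> arm_command(travel=[[0, 0, 0], [0, 0, 0]], delta_rot=[[0, 0, 0], [0, 0, 0]])

```text
t: 4.68
position: [590.1, -43.3, 146.9]
eef_rot: [-2.145, -1.537, -0.234]
ft_force: [0.3, 0.3, 0.2]
finger_gap: 1.003
gripper_force: 0.0
```

```bash
cat >> h.py <<'E'
def st(T):
    s,p,R=cur();B=np.c_[DX,DY,A]
    print(round(s["t"],2),"die",((p-O)@B).round(2),"rot",(R.inv()*T).as_rotvec(degrees=True).round(2),"F die",(np.array(s["ft_force"])@B).round(1),"M die",(np.array(s["ft_torque"])@B).round(2),"Ftool",R.inv().apply(s["ft_force"]).round(1),"gap",round(s["finger_gap"]*85,1),s["gripper_force"],"j7",round(s["joint_pos"][6],2))
E
python3 -c "
from h import *
st(capR(-35,1))"
```

```text
4.67 die [-0.58  0.19 13.48] rot [ 0.05 -0.   -0.05] F die [ 0.3 -0.3  0.1] M die [0.07 0.57 0.05] Ftool [ 0.4  0.1 -0.1] gap 85.3 0.0 j7 0.26
```

>>> arm_command(travel=[[0, 0, 0], [0, 0, 0], [0, 0, 0], [0, 0, 0], [0, 0, 0]], delta_rot=[[0, 0, 0], [0, 0, 0], [0, 0, 0], [0, 0, 0], [0, 0, 0]], gripper=-0.36)

```text
t: 5.3
position: [590.0, -43.2, 146.8]
eef_rot: [-2.144, -1.537, -0.234]
ft_force: [-1.3, -0.2, 0.7]
finger_gap: 0.323
gripper_force: 0.0
```

```bash
python3 -c "
from h import *
st(capR(-35,1))"
```

```text
5.3 die [-0.52  0.29 13.29] rot [ 0.04 -0.01 -0.06] F die [0.5 1.3 0.5] M die [ 0.05  0.5  -0.02] Ftool [-0.3 -1.4 -0.5] gap 27.5 0.0 j7 0.26
```

>>> arm_command(travel=[[0, 0, 0], [0, 0, 0], [0, 0, 0], [0, 0, 0]], delta_rot=[[0, 0, 0], [0, 0, 0], [0, 0, 0], [0, 0, 0]], gripper=-1)

```text
t: 5.8
position: [590.3, -43.6, 146.7]
eef_rot: [-2.145, -1.537, -0.235]
ft_force: [3.0, -3.3, -0.0]
finger_gap: 0.249
gripper_force: 59.5
```

```bash
python3 -c "
from h import *
st(capR(-35,1))"
```

```text
5.8 die [-0.97  0.14 13.54] rot [ 0.09  0.01 -0.07] F die [-3.5 -1.9  2. ] M die [-0.26  1.05  0.07] Ftool [-1.8  3.6 -2. ] gap 21.1 59.51375663280487 j7 0.26
```

Bar gripped (21 mm, 60 N) and well centred. I'll turn in steps, watching force and torque.

>>> arm_command(travel=[[0, 0, 0], [0, 0, 0], [0, 0, 0], [0, 0, 0], [0, 0, 0]], delta_rot=[[0, 0, -0.1], [0, 0, -0.2], [0, 0, -0.3], [0, 0, -0.4], [0, 0, -0.4]])

```text
t: 6.42
position: [589.9, -43.8, 146.7]
eef_rot: [-1.984, -1.762, -0.304]
ft_force: [1.3, -3.8, 1.3]
finger_gap: 0.25
gripper_force: 59.7
```

```bash
python3 -c "
from h import *
st(capR(-23,1))"
```

```text
6.42 die [-1.07  0.63 13.5 ] rot [ 0.04  0.03 -0.1 ] F die [-2.8 -0.2  3.2] M die [0.1  1.1  0.19] Ftool [-2.5  1.3 -3.2] gap 21.3 59.663516879081726 j7 0.44
```

>>> arm_command(travel=[[0, 0, 0], [0, 0, 0], [0, 0, 0], [0, 0, 0], [0, 0, 0]], delta_rot=[[0, 0, -0.1], [0, 0, -0.2], [0, 0, -0.3], [0, 0, -0.4], [0, 0, -0.4]])

```text
t: 7.05
position: [589.8, -43.6, 146.8]
eef_rot: [-1.801, -1.972, -0.371]
ft_force: [0.6, -4.5, 1.5]
finger_gap: 0.245
gripper_force: 59.9
```

```bash
python3 -c "
from h import *
st(capR(-11,1))"
```

```text
7.05 die [-0.8   0.65 13.51] rot [ 0.02  0.03 -0.13] F die [-3.1  0.7  3.5] M die [0.27 1.03 0.34] Ftool [-3.2 -0.1 -3.5] gap 20.8 59.851874113082886 j7 0.62
```

>>> arm_command(travel=[[0, 0, 0], [0, 0, 0], [0, 0, 0], [0, 0, 0], [0, 0, 0]], delta_rot=[[0, 0, -0.1], [0, 0, -0.2], [0, 0, -0.3], [0, 0, -0.4], [0, 0, -0.4]])

```text
t: 7.68
position: [589.8, -43.6, 146.8]
eef_rot: [-1.598, -2.167, -0.436]
ft_force: [-0.5, -5.6, 2.8]
finger_gap: 0.25
gripper_force: 60.0
```

```bash
python3 -c "
from h import *
st(capR(1,1))"
```

```text
7.67 die [-0.82  0.59 13.54] rot [ 0.02  0.04 -0.15] F die [-3.1  2.   5. ] M die [0.39 1.09 0.43] Ftool [-3.1 -2.1 -5. ] gap 21.3 60.009727478027344 j7 0.8
```

>>> arm_command(travel=[[0, 0, 0], [0, 0, 0], [0, 0, 0], [0, 0, 0]], delta_rot=[[0, 0, -0.1], [0, 0, -0.2], [0, 0, -0.3], [0, 0, -0.3]])

```text
t: 8.18
position: [590.1, -43.5, 146.8]
eef_rot: [-1.434, -2.301, -0.484]
ft_force: [1.1, -4.0, 1.7]
finger_gap: 0.25
gripper_force: 59.9
```

```bash
python3 -c "
from h import *
st(capR(10,1))"
```

```text
8.18 die [-0.76  0.26 13.51] rot [ 0.04  0.04 -0.18] F die [-2.8  0.   3.6] M die [0.19 1.05 0.16] Ftool [-2.8 -0.5 -3.6] gap 21.3 59.91745948791504 j7 0.94
```

>>> arm_command(travel=[[0, 0, 0], [0, 0, 0], [0, 0, 0], [0, 0, 0]], delta_rot=[[0, 0, -0.1], [0, 0, -0.2], [0, 0, -0.233], [0, 0, -0.233]])

```text
t: 8.68
position: [590.2, -43.4, 146.9]
eef_rot: [-1.298, -2.399, -0.519]
ft_force: [1.3, -5.3, 3.9]
finger_gap: 0.246
gripper_force: 60.1
```

```bash
python3 -c "
from h import *
st(capR(17,1))"
```

```text
8.68 die [-0.65  0.19 13.51] rot [ 0.05  0.04 -0.17] F die [-2.8  0.2  6.2] M die [ 0.13  1.   -0.02] Ftool [-2.6 -1.  -6.2] gap 20.9 60.080305337905884 j7 1.04
```

>>> arm_command(travel=[[0, 0, 0], [0, 0, 0], [0, 0, 0]], delta_rot=[[0, 0, -0.05], [0, 0, -0.1], [0, 0, -0.1]])

```text
t: 9.05
position: [590.2, -43.4, 146.9]
eef_rot: [-1.237, -2.439, -0.534]
ft_force: [0.9, -5.6, 4.0]
finger_gap: 0.248
gripper_force: 60.2
```

```bash
python3 -c "
from h import *
st(capR(20,1))"
```

```text
9.05 die [-0.62  0.18 13.53] rot [ 0.05  0.05 -0.12] F die [-2.9  0.7  6.2] M die [0.11 1.03 0.03] Ftool [-2.5 -1.7 -6.2] gap 21.1 60.17000198364258 j7 1.09
```

>>> arm_command(travel=[[0, 0, 0], [0, 0, 0], [0, 0, 0]], delta_rot=[[0, 0, -0.05], [0, 0, -0.1], [0, 0, -0.1]])

```text
t: 9.43
position: [590.2, -43.3, 146.9]
eef_rot: [-1.177, -2.477, -0.548]
ft_force: [1.0, -5.4, 4.4]
finger_gap: 0.242
gripper_force: 60.2
```

```bash
python3 -c "
from h import *
st(capR(23,1))"
```

```text
9.43 die [-0.62  0.2  13.49] rot [ 0.04  0.04 -0.13] F die [-2.5  0.5  6.5] M die [0.08 1.08 0.04] Ftool [-2.1 -1.5 -6.5] gap 20.6 60.187439918518066 j7 1.13
```

>>> arm_command(travel=[[0, 0, 0], [0, 0, 0], [0, 0, 0]], delta_rot=[[0, 0, -0.05], [0, 0, -0.1], [0, 0, -0.1]])

```text
t: 9.8
position: [590.1, -43.3, 146.9]
eef_rot: [-1.114, -2.514, -0.563]
ft_force: [1.0, -5.0, 4.4]
finger_gap: 0.252
gripper_force: 60.2
```

```bash
python3 -c "
from h import *
st(capR(26,1))"
```

```text
9.8 die [-0.61  0.21 13.51] rot [ 0.04  0.05 -0.13] F die [-2.2  0.5  6.4] M die [0.12 1.02 0.05] Ftool [-1.8 -1.4 -6.4] gap 21.5 60.198243856430054 j7 1.17
```

>>> arm_command(travel=[[0, 0, 0], [0, 0, 0], [0, 0, 0]], delta_rot=[[0, 0, -0.05], [0, 0, -0.1], [0, 0, -0.1]])

```text
t: 10.18
position: [590.1, -43.3, 146.9]
eef_rot: [-1.051, -2.55, -0.576]
ft_force: [0.6, -6.1, 5.0]
finger_gap: 0.247
gripper_force: 60.2
```

```bash
python3 -c "
from h import *
st(capR(29,1))"
```

```text
10.18 die [-0.61  0.21 13.51] rot [ 0.03  0.05 -0.14] F die [-2.7  1.2  7.4] M die [0.14 1.02 0.05] Ftool [-1.8 -2.3 -7.4] gap 21.0 60.20320951938629 j7 1.22
```

>>> arm_command(travel=[[0, 0, 0], [0, 0, 0], [0, 0, 0]], delta_rot=[[0, 0, -0.05], [0, 0, -0.1], [0, 0, -0.1]])

```text
t: 10.55
position: [590.2, -43.3, 146.9]
eef_rot: [-0.987, -2.584, -0.59]
ft_force: [0.2, -5.4, 3.7]
finger_gap: 0.247
gripper_force: 60.2
```

```bash
python3 -c "
from h import *
st(capR(32,1))"
```

```text
10.55 die [-0.62  0.19 13.5 ] rot [ 0.03  0.05 -0.14] F die [-2.7  1.3  5.8] M die [0.14 1.06 0.02] Ftool [-1.6 -2.5 -5.8] gap 21.0 60.206982493400574 j7 1.26
```

>>> arm_command(travel=[[0, 0, 0], [0, 0, 0], [0, 0, 0]], delta_rot=[[0, 0, -0.05], [0, 0, -0.1], [0, 0, -0.1]])

```text
t: 10.92
position: [590.1, -43.4, 146.9]
eef_rot: [-0.922, -2.617, -0.603]
ft_force: [1.0, -4.3, 4.5]
finger_gap: 0.253
gripper_force: 60.2
```

```bash
python3 -c "
from h import *
st(capR(35,1))"
```

```text
10.93 die [-0.61  0.23 13.51] rot [ 0.03  0.05 -0.14] F die [-1.6  0.2  6.1] M die [0.09 1.03 0.03] Ftool [-1.1 -1.1 -6.1] gap 21.5 60.206429958343506 j7 1.31
```

>>> arm_command(travel=[[0, 0, 0], [0, 0, 0], [0, 0, 0]], delta_rot=[[0, 0, -0.05], [0, 0, -0.08], [0, 0, -0.08]])

```text
t: 11.3
position: [589.6, -43.2, 147.1]
eef_rot: [-0.87, -2.641, -0.614]
ft_force: [-0.7, -4.9, 7.3]
finger_gap: 0.249
gripper_force: 60.4
```

```bash
python3 -c "
from h import *
st(capR(37.4,1))"
```

```text
11.3 die [-0.3   0.69 13.51] rot [ 0.02 -0.01 -0.19] F die [-0.3  2.1  8.6] M die [ 0.41  0.73 -0.3 ] Ftool [ 1.  -1.8 -8.6] gap 21.2 60.38635611534119 j7 1.34
```

First signs of the stop (torque shift and sideways motion). I'll confirm with a small further turn.

>>> arm_command(travel=[[0, 0, 0], [0, 0, 0], [0, 0, 0]], delta_rot=[[0, 0, -0.025], [0, 0, -0.05], [0, 0, -0.05]])

```text
t: 11.68
position: [588.9, -43.0, 147.3]
eef_rot: [-0.836, -2.654, -0.62]
ft_force: [-3.5, -5.3, 8.0]
finger_gap: 0.246
gripper_force: 60.7
```

```bash
python3 -c "
from h import *
st(capR(38.9,1))"
```

```text
11.68 die [ 0.15  1.34 13.52] rot [-0.01 -0.1  -0.22] F die [0.5 4.9 9. ] M die [ 0.8   0.4  -0.55] Ftool [ 3.4 -3.5 -9. ] gap 20.9 60.70173382759094 j7 1.36
```

Stop confirmed (resistance rising steadily at about 72° of turn). I'll ease back ~1.5° and lift along the axis.

>>> arm_command(travel=[[0, 0, 0], [0, 0, 0], [0, 0, -0.02], [0, 0, -0.04], [0, 0, -0.04]], delta_rot=[[0, 0, 0.03], [0, 0, 0.06], [0, 0, 0.06], [0, 0, 0.06], [0, 0, 0.06]])

```text
t: 12.3
position: [590.2, -45.4, 151.5]
eef_rot: [-0.873, -2.637, -0.613]
ft_force: [-0.8, 0.7, -4.8]
finger_gap: 0.245
gripper_force: 58.8
```

```bash
python3 -c "
from h import *
st(capR(37.1,1))"
```

```text
12.3 die [-0.04  0.75 18.51] rot [-0.01 -0.1  -0.08] F die [-1.6  0.6 -4.6] M die [ 0.23  0.85 -0.05] Ftool [-0.9 -1.4  4.6] gap 20.8 58.83013844490051 j7 1.34
```

Up 5 mm carrying only the cap's weight (4.6 N), so the claws are clear. I'll lift on.

>>> arm_command(travel=[[0, 0, -0.06], [0, 0, -0.12], [0, 0, -0.18], [0, 0, -0.24], [0, 0, -0.3]], delta_rot=[[0, 0, 0], [0, 0, 0], [0, 0, 0], [0, 0, 0], [0, 0, 0]])

```text
t: 12.92
position: [597.3, -68.1, 191.5]
eef_rot: [-0.874, -2.64, -0.613]
ft_force: [0.8, 0.1, -3.9]
finger_gap: 0.245
gripper_force: 58.9
```

>>> arm_command(travel=[[0, 0, -0.08], [0, 0, -0.2], [0, 0, -0.35], [0, 0, -0.35], [0, 0, -0.35]], delta_rot=[[0, 0, 0], [0, 0, 0], [0, 0, 0], [0, 0, 0], [0, 0, 0]])

```text
t: 13.55
position: [604.1, -92.4, 235.9]
eef_rot: [-0.873, -2.638, -0.613]
ft_force: [-0.2, -0.1, -4.6]
finger_gap: 0.248
gripper_force: 59.2
```

```bash
python3 - <<'E'
from h import *
from station import r
st(capR(37.1,1))
s,p,R=cur()
V=[]
for n in("top","scene"):
    c=r.camera(n);u,v=proj(c,O+60*A)[0].astype(int)
    V.append(cv2.resize(c["frame"][v-65:v+65,u-65:u+65,::-1],(390,390),interpolation=2))
cv2.imwrite("pics/lift.png",np.hstack(V))
x=R.as_matrix()[:,0];az=np.degrees(np.arctan2(x[1],x[0]))
for a in(az,):
    T=downR(a);print("az",az,(R.inv()*T).as_rotvec(degrees=True))
E
```

```text
13.55 die [ -0.3    0.59 116.06] rot [ 0.01 -0.03 -0.07] F die [-2.4  0.2 -4. ] M die [0.02 1.04 0.  ] Ftool [-1.8 -1.6  4. ] gap 21.0 59.161620140075684 j7 1.31
az 147.39728555493753 [ 18.90605549 -23.32240722  -3.94001594]
```

View pics/lift.png

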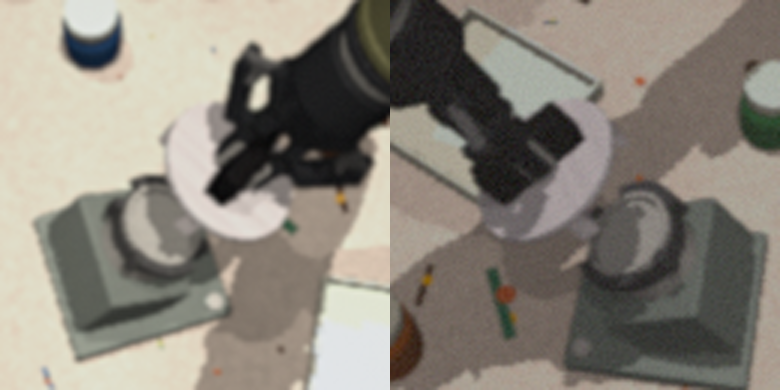

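The cap is clear of the die and held squarely; the empty cavity shows at (160,225) left panel and (635,240) right panel. Now to the tray.

```bash
python3 - <<'E'
from h import *
s,p,R=cur();T=downR(125)
w=np.array([469.5,-267,150.])
plan(p,R,w,T,mm=26,deg=6); print(); plan(w,T,np.array([469.5,-267,60.]),T,mm=20)
E
```

```text
"travel": [[-0.011, -0.157, 0.006], [-0.022, -0.315, 0.012], [-0.033, -0.472, 0.018], [-0.045, -0.629, 0.024], [-0.056, -0.786, 0.03]] "delta_rot": [[0.047, -0.089, 0.06], [0.094, -0.178, 0.12], [0.141, -0.267, 0.18], [0.187, -0.356, 0.239], [0.234, -0.445, 0.299]]
"travel": [[-0.031, -0.152, 0.03], [-0.063, -0.303, 0.06], [-0.094, -0.455, 0.09], [-0.125, -0.607, 0.121], [-0.156, -0.758, 0.151]] "delta_rot": [[0.047, -0.089, 0.06], [0.094, -0.178, 0.12], [0.141, -0.267, 0.18], [0.187, -0.356, 0.239], [0.234, -0.445, 0.299]]

"travel": [[0.0, 0.0, 0.12], [0.0, 0.0, 0.24], [0.0, 0.0, 0.36], [0.0, 0.0, 0.48], [0.0, 0.0, 0.6]] "delta_rot": [[0.0, 0.0, 0.0], [0.0, 0.0, 0.0], [0.0, 0.0, 0.0], [0.0, 0.0, 0.0], [0.0, 0.0, 0.0]]
```

>>> arm_command(travel=[[-0.011, -0.157, 0.006], [-0.022, -0.315, 0.012], [-0.033, -0.472, 0.018], [-0.045, -0.629, 0.024], [-0.056, -0.786, 0.03]], delta_rot=[[0.047, -0.089, 0.06], [0.094, -0.178, 0.12], [0.141, -0.267, 0.18], [0.187, -0.356, 0.239], [0.234, -0.445, 0.299]])

```text
t: 14.28
position: [536.5, -180.0, 192.9]
eef_rot: [-1.163, -2.739, -0.322]
ft_force: [0.1, -0.3, -3.8]
finger_gap: 0.251
gripper_force: 59.2
```

>>> arm_command(travel=[[-0.031, -0.152, 0.03], [-0.063, -0.303, 0.06], [-0.094, -0.455, 0.09], [-0.125, -0.607, 0.121], [-0.156, -0.758, 0.151]], delta_rot=[[0.047, -0.089, 0.06], [0.094, -0.178, 0.12], [0.141, -0.267, 0.18], [0.187, -0.356, 0.239], [0.234, -0.445, 0.299]])

```text
t: 14.9
position: [469.2, -266.9, 150.1]
eef_rot: [1.452, 2.785, 0.0]
ft_force: [0.6, -0.1, -4.6]
finger_gap: 0.25
gripper_force: 59.1
```

>>> arm_command(travel=[[0, 0, 0.1], [0, 0, 0.25], [0, 0, 0.4], [0, 0, 0.5], [0, 0, 0.55]], delta_rot=[[0, 0, 0], [0, 0, 0], [0, 0, 0], [0, 0, 0], [0, 0, 0]])

```text
t: 15.52
position: [470.2, -266.9, 67.1]
eef_rot: [-1.451, -2.787, -0.002]
ft_force: [0.2, 0.1, -4.3]
finger_gap: 0.248
gripper_force: 59.2
```

>>> arm_command(travel=[[0, 0, 0], [0, 0, 0]], delta_rot=[[0, 0, 0], [0, 0, 0]])

```text
t: 15.78
position: [470.7, -267.9, 68.9]
eef_rot: [1.45, 2.784, 0.0]
ft_force: [-0.1, 0.5, -4.7]
finger_gap: 0.245
gripper_force: 59.2
```

```bash
python3 - <<'E'
from h import *
from station import r
s,p,R=cur();T=downR(125)
print(s["t"],p.round(1),(R.inv()*T).as_rotvec(degrees=True).round(2),np.round(s["ft_force"],1),np.round(s["joint_pos"],2))
w=np.array([469.5,-267,44.])
plan(p,R,w,T,mm=6)
for n in("top","scene"):
    c=r.camera(n);pickle.dump(c,open(n+"2.pkl","wb"));f=c["frame"].astype(int);W=cloud(c);g=f.sum(2)/3
    m=(abs(W[...,0]-469)<75)&(abs(W[...,1]+267)<75)&(W[...,2]>35)&(W[...,2]<65)&(g>90)
    k=max(cv2.findContours(m.astype(np.uint8),0,2)[0],key=cv2.contourArea)
    P=onplane(c,cv2.convexHull(k)[:,0],np.nanmedian(W[m][:,2]))[:,:2].astype(np.float32)
    print(n,m.sum(),"plate z",np.nanmedian(W[m][:,2]),cv2.minEnclosingCircle(P),fitplane(W[m])[1].round(3))
E
```

```text
15.775 [ 470.7 -267.9   68.9] [ 0.09  0.14 -0.03] [-0.1  0.5 -4.7] [ 0.42  0.57  0.08  1.93 -0.07  0.65  1.15]
"travel": [[0.002, -0.001, 0.033], [0.004, -0.001, 0.066], [0.006, -0.002, 0.1], [0.008, -0.003, 0.133], [0.01, -0.003, 0.166]] "delta_rot": [[0.001, 0.001, -0.0], [0.001, 0.002, -0.0], [0.002, 0.003, -0.001], [0.002, 0.004, -0.001], [0.003, 0.005, -0.001]]
top 412 plate z 63.007706561972014 ((469.58746337890625, -260.5644226074219), 57.96792221069336) [ 0.002 -0.001  1.   ]
scene 479 plate z 63.402989603272516 ((475.4615478515625, -270.7081298828125), 60.812721252441406) [0.002 0.003 1.   ]
```

The cap hangs level (normal vertical) with feet at z≈33 and centred over the tray. Lowering now; contact expected near TCP z≈40.5.

>>> arm_command(travel=[[0, 0, 0.04], [0, 0, 0.08], [0, 0, 0.12], [0, 0, 0.15], [0, 0, 0.166]], delta_rot=[[0, 0, 0], [0, 0, 0], [0, 0, 0], [0, 0, 0], [0, 0, 0]])

```text
t: 16.5
position: [470.1, -267.7, 42.9]
eef_rot: [1.451, 2.785, 0.0]
ft_force: [-0.0, -0.2, -5.2]
finger_gap: 0.246
gripper_force: 59.2
```

>>> arm_command(travel=[[0, 0, 0.003], [0, 0, 0.006], [0, 0, 0.01]], delta_rot=[[0, 0, 0], [0, 0, 0], [0, 0, 0]])

```text
t: 16.88
position: [470.3, -267.8, 42.0]
eef_rot: [1.45, 2.784, 0.0]
ft_force: [-0.3, -0.6, -4.7]
finger_gap: 0.246
gripper_force: 59.2
```

>>> arm_command(travel=[[0, 0, 0.003], [0, 0, 0.006], [0, 0, 0.008], [0, 0, 0.008]], delta_rot=[[0, 0, 0], [0, 0, 0], [0, 0, 0], [0, 0, 0]])

```text
t: 17.38
position: [470.2, -267.7, 40.7]
eef_rot: [1.451, 2.785, 0.0]
ft_force: [-0.5, -0.7, -4.6]
finger_gap: 0.249
gripper_force: 59.2
```

>>> arm_command(travel=[[0, 0, 0.003], [0, 0, 0.006], [0, 0, 0.006]], delta_rot=[[0, 0, 0], [0, 0, 0], [0, 0, 0]])

```text
t: 17.75
position: [470.2, -267.7, 39.7]
eef_rot: [1.451, 2.785, 0.0]
ft_force: [-0.7, 0.3, -5.3]
finger_gap: 0.248
gripper_force: 59.3
```

>>> arm_command(travel=[[0, 0, 0.003], [0, 0, 0.006], [0, 0, 0.006]], delta_rot=[[0, 0, 0], [0, 0, 0], [0, 0, 0]])

```text
t: 18.12
position: [470.3, -267.7, 39.6]
eef_rot: [1.45, 2.784, 0.0]
ft_force: [-2.4, 1.4, 5.3]
finger_gap: 0.25
gripper_force: 60.7
```

Touchdown at z 39.6 with light force. I'll ease off and release.

>>> arm_command(travel=[[0, 0, -0.003], [0, 0, -0.003], [0, 0, -0.003], [0, 0, -0.003], [0, 0, -0.003]], delta_rot=[[0, 0, 0], [0, 0, 0], [0, 0, 0], [0, 0, 0], [0, 0, 0]], gripper=0.2)

```text
t: 18.75
position: [470.3, -267.7, 39.3]
eef_rot: [1.451, 2.785, 0.0]
ft_force: [0.3, -0.1, -0.6]
finger_gap: 0.599
gripper_force: 0.0
```

>>> arm_command(travel=[[0, 0, -0.05], [0, 0, -0.15], [0, 0, -0.4], [0, 0, -0.7], [0, 0, -1.0]], delta_rot=[[0, 0, 0], [0, 0, 0], [0, 0, 0], [0, 0, 0], [0, 0, 0]])

```text
t: 19.38
position: [469.8, -267.6, 191.9]
eef_rot: [1.45, 2.784, 0.0]
ft_force: [0.5, -0.9, -0.4]
finger_gap: 0.602
gripper_force: 0.0
```

```bash
python3 - <<'E'
from h import *
from station import r
s,p,R=cur()
print(s["t"],p.round(1),np.round(s["ft_force"],1),np.round(s["joint_pos"],2))
for n in("top","scene"):
    c=r.camera(n);pickle.dump(c,open(n+"3.pkl","wb"));f=c["frame"].astype(int);W=cloud(c);g=f.sum(2)/3
    m=(abs(W[...,0]-469)<75)&(abs(W[...,1]+267)<75)&(W[...,2]>28)&(W[...,2]<42)&(g>90)
    k=max(cv2.findContours(m.astype(np.uint8),0,2)[0],key=cv2.contourArea)
    P=onplane(c,cv2.convexHull(k)[:,0],np.nanmedian(W[m][:,2]))[:,:2].astype(np.float32)
    print(n,m.sum(),"plate z",np.nanmedian(W[m][:,2]),cv2.minEnclosingCircle(P),fitplane(W[m])[1].round(3))
    # cavity / die rim: fit die front face plane
    D=W-O; near=(np.hypot(D@DX,D@DY)<30)&(abs(D@A)<20)
    print(n,"cavity floor h",np.nanpercentile((D@A)[near],[10,50,90]).round(1),near.sum(),fitplane(W[near])[1].round(3))
u,v=proj(c,O)[0].astype(int);A1=cv2.resize(c["frame"][v-40:v+40,u-40:u+40,::-1],(390,390),interpolation=2)
c=pickle.load(open("top3.pkl","rb"));u,v=proj(c,O)[0].astype(int);A2=cv2.resize(c["frame"][v-40:v+40,u-40:u+40,::-1],(390,390),interpolation=2)
cv2.imwrite("pics/cav.png",np.hstack([A2,A1]))
E
```

```text
19.375 [ 469.8 -267.6  191.9] [ 0.5 -0.9 -0.4] [ 0.4   0.41  0.1   1.79 -0.05  0.94  1.14]
top 1083 plate z 34.897021576522555 ((472.0966491699219, -268.0405578613281), 59.599708557128906) [-0.003 -0.003  1.   ]
top cavity floor h [-8.1 -6.2 -4.2] 299 [ 0.13  -0.485  0.865]
scene 769 plate z 34.87718783406082 ((475.93414306640625, -271.1459045410156), 60.70344161987305) [-0.003  0.001  1.   ]
scene cavity floor h [-6.4 -5.  -3.3] 297 [ 0.134 -0.483  0.865]
```

View pics/cav.png

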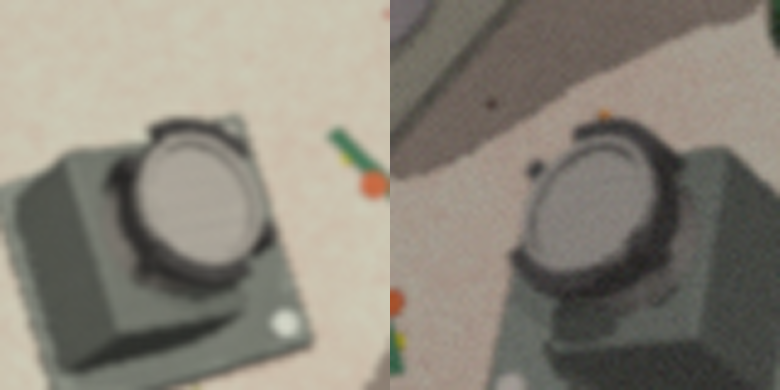

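The cap stands upright in the tray (plate top z = 34.9, as it should). The bare die shows as a bright disc near the centre of both panels. Next I refine the die axis and the round blank.

```bash
python3 - <<'E'
from h import *
from scipy.optimize import least_squares
for n in("top","scene"):
    c=pickle.load(open(n+"3.pkl","rb"));W=cloud(c);g=cv2.GaussianBlur(c["frame"],(3,3),0).astype(float).mean(2)
    D=W-O; near=(np.hypot(D@DX,D@DY)<52)&(abs(D@A)<22)
    Rm=np.array(c["R"]);o=-Rm.T@c["t"]
    u0=proj(c,O-2*A)[0]
    lev=np.median(g[near&(np.hypot(D@DX,D@DY)<25)]); 
    # radial edge: bright->dark along rays in die plane h=0
    E_=[];
    for t in np.radians(np.arange(0,360,6)):
        rr=np.arange(25,50,0.5);Q=O+rr[:,None]*(np.cos(t)*DX+np.sin(t)*DY)
        uv=proj(c,Q).astype(np.float32);val=cv2.remap(g.astype(np.float32),uv[:,:1],uv[:,1:],cv2.INTER_LINEAR)[:,0]
        d=np.diff(val);i=np.argmin(d)
        if d[i]<-2:E_.append(rr[i]*np.r_[np.cos(t),np.sin(t)])
    q=np.array(E_)
    s=least_squares(lambda v:np.hypot(*(q-v[:2]).T)-v[2],[0,0,38],loss="soft_l1",f_scale=1.).x
    print(n,lev,len(q),"rim centre off (DX,DY)",s.round(1),"resid",np.median(abs(np.hypot(*(q-s[:2]).T)-s[2])).round(2),"world",(O+s[0]*DX+s[1]*DY).round(1))
    bd=(abs(W[...,0]-598)<50)&(abs(W[...,1]-280)<45)&(W[...,2]>20.5)&(W[...,2]<40)
    k=max(cv2.findContours(cv2.medianBlur(bd.astype(np.uint8),3),0,cv2.CHAIN_APPROX_NONE)[0],key=cv2.contourArea)
    P=onplane(c,k[:,0],28)[:,:2].astype(np.float32);print(n,"round",cv2.fitEllipse(P)[:2],np.nanmedian(W[bd][:,2]))
E
```

```text
top 162.33333333333334 52 rim centre off (DX,DY) [-0.6  0.  38.4] resid 0.7 world [588.4 -36.8 135.2]
top round ((596.7059326171875, 281.6687316894531), (59.06646728515625, 60.5094108581543)) 27.63899088803906
scene 126.33333333333333 48 rim centre off (DX,DY) [-2.2  0.  37.7] resid 0.88 world [588.8 -38.2 134.4]
scene round ((600.4436645507812, 278.2999267578125), (59.328956604003906, 61.105159759521484)) 27.730153941668622
```

Rim centre is now (588.6,-37.5,134.8) with R≈38, consistent in both views. Next I go to the round blank, closing across the row so the hex blank isn't touched.

```bash
sed -i 's/^O=np.array.*/O=np.array([588.6,-37.5,134.8])/' h.py; python3 - <<'E'
from h import *
s,p,R=cur();T=downR(186)
w=np.array([598.5,280,180.])
plan(p,R,p*[1,1,0]+[40,120,235],downR(146),mm=36,deg=9,rows=5);print()
p1=p*[1,1,0]+[40,120,235]
plan(p1,downR(146),w,T,mm=36,deg=9,rows=4)
E
```

```text
"travel": [[0.125, 0.17, -0.066], [0.25, 0.339, -0.133], [0.375, 0.509, -0.199], [0.5, 0.678, -0.265]] "delta_rot": [[0.002, 0.005, -0.175], [0.003, 0.011, -0.351], [0.005, 0.016, -0.526], [0.007, 0.021, -0.702]]

"travel": [[0.086, 0.207, 0.028], [0.173, 0.414, 0.056], [0.259, 0.622, 0.085], [0.346, 0.829, 0.113]] "delta_rot": [[0.0, 0.0, -0.103], [0.0, 0.0, -0.205], [0.0, 0.0, -0.308], [0.0, 0.0, -0.41]]
"travel": [[0.04, 0.221, 0.028], [0.08, 0.442, 0.056], [0.121, 0.662, 0.085], [0.161, 0.883, 0.113]] "delta_rot": [[0.0, 0.0, -0.103], [0.0, 0.0, -0.205], [0.0, 0.0, -0.308], [0.0, 0.0, -0.41]]
"travel": [[-0.008, 0.224, 0.028], [-0.016, 0.449, 0.056], [-0.023, 0.673, 0.085], [-0.031, 0.897, 0.113]] "delta_rot": [[0.0, 0.0, -0.103], [0.0, 0.0, -0.205], [0.0, 0.0, -0.308], [0.0, 0.0, -0.41]]
"travel": [[-0.055, 0.218, 0.028]] "delta_rot": [[0.0, 0.0, -0.103]]
```

>>> arm_command(travel=[[0.125, 0.17, -0.066], [0.25, 0.339, -0.133], [0.375, 0.509, -0.199], [0.5, 0.678, -0.265]], delta_rot=[[0.002, 0.005, -0.175], [0.003, 0.011, -0.351], [0.005, 0.016, -0.526], [0.007, 0.021, -0.702]], gripper=0.74)

```text
t: 19.98
position: [510.3, -146.9, 230.0]
eef_rot: [-0.911, -2.997, -0.002]
ft_force: [0.2, -0.6, 0.4]
finger_gap: 0.873
gripper_force: 0.0
```

>>> arm_command(travel=[[0.086, 0.207, 0.028], [0.173, 0.414, 0.056], [0.259, 0.622, 0.085], [0.346, 0.829, 0.113]], delta_rot=[[0, 0, -0.103], [0, 0, -0.205], [0, 0, -0.308], [0, 0, -0.41]])

```text
t: 20.48
position: [536.5, -14.7, 212.9]
eef_rot: [-0.587, -3.077, -0.004]
ft_force: [0.3, -0.1, 0.2]
finger_gap: 0.872
gripper_force: 0.0
```

>>> arm_command(travel=[[0.04, 0.221, 0.028], [0.08, 0.442, 0.056], [0.121, 0.662, 0.085], [0.161, 0.883, 0.113]], delta_rot=[[0, 0, -0.103], [0, 0, -0.205], [0, 0, -0.308], [0, 0, -0.41]])

```text
t: 20.98
position: [562.9, 117.3, 196.3]
eef_rot: [-0.254, -3.123, -0.005]
ft_force: [0.1, 0.1, -0.6]
finger_gap: 0.872
gripper_force: 0.0
```

>>> arm_command(travel=[[-0.008, 0.224, 0.028], [-0.016, 0.449, 0.056], [-0.023, 0.673, 0.085], [-0.031, 0.897, 0.113]], delta_rot=[[0, 0, -0.103], [0, 0, -0.205], [0, 0, -0.308], [0, 0, -0.41]])

```text
t: 21.48
position: [589.3, 249.3, 179.7]
eef_rot: [0.082, -3.132, -0.007]
ft_force: [0.6, -1.0, 0.3]
finger_gap: 0.87
gripper_force: 0.0
```

>>> arm_command(travel=[[-0.055, 0.218, 0.028], [-0.055, 0.218, 0.028], [-0.055, 0.218, 0.028], [-0.055, 0.218, 0.028]], delta_rot=[[0, 0, -0.103], [0, 0, -0.103], [0, 0, -0.103], [0, 0, -0.103]])

```text
t: 21.98
position: [596.1, 280.0, 175.6]
eef_rot: [0.161, -3.129, -0.006]
ft_force: [0.2, 0.0, 0.2]
finger_gap: 0.872
gripper_force: 0.0
```

```bash
python3 - <<'E'
from h import *
s,p,R=cur();T=downR(186)
print(s["t"],p.round(1),(R.inv()*T).as_rotvec(degrees=True).round(2),np.round(s["ft_force"],1),np.round(s["joint_pos"],2),s["finger_gap"]*85)
plan(p,R,np.array([598.5,280,60]),T,mm=25)
E
```

```text
21.975 [596.1 280.  175.6] [ 0.24 -0.44 -0.1 ] [0.2 0.  0.2] [-0.33  0.61 -0.25  1.48  0.15  1.08  1.07] 74.09448854298043
"travel": [[-0.004, -0.001, 0.154], [-0.009, -0.002, 0.308], [-0.013, -0.003, 0.462], [-0.018, -0.004, 0.616], [-0.022, -0.005, 0.77]] "delta_rot": [[0.002, -0.003, -0.001], [0.003, -0.006, -0.001], [0.005, -0.009, -0.002], [0.007, -0.012, -0.003], [0.008, -0.015, -0.003]]
```

>>> arm_command(travel=[[-0.01, 0, 0.2], [-0.018, 0, 0.45], [-0.018, 0, 0.7], [-0.018, 0, 0.85], [-0.018, 0, 0.9]], delta_rot=[[0.008, -0.015, -0.003], [0.008, -0.015, -0.003], [0.008, -0.015, -0.003], [0.008, -0.015, -0.003], [0.008, -0.015, -0.003]])

```text
t: 22.6
position: [596.9, 281.0, 39.0]
eef_rot: [0.165, -3.135, 0.001]
ft_force: [-0.2, 0.1, -0.0]
finger_gap: 0.872
gripper_force: 0.0
```

>>> arm_command(travel=[[0, 0, 0], [0, 0, 0]], delta_rot=[[0, 0, 0], [0, 0, 0]])

```text
t: 22.85
position: [598.2, 282.6, 41.5]
eef_rot: [-0.166, 3.136, 0.003]
ft_force: [0.2, -0.3, -0.0]
finger_gap: 0.87
gripper_force: 0.0
```

```bash
python3 - <<'E'
from h import *
from station import r
s,p,R=cur();T=downR(186)
print(s["t"],p.round(1),(R.inv()*T).as_rotvec(degrees=True).round(2),np.round(s["ft_force"],1))
c=r.camera("scene");W=cloud(c)
near=(abs(W[...,0]-598)<14)&(abs(abs(W[...,1]-280)-44)<16)&(W[...,2]>18)&(W[...,2]<120)
for sg in(-1,1):
    m=near&((W[...,1]-280)*sg>0);P=W[m];print(sg,m.sum(),np.sort(P[:,2])[:8].round(0) if len(P) else 0, np.percentile(P[:,1],[5,50,95]).round(0) if len(P) else 0)
plan(p,R,np.array([598.5,280,32]),T,mm=25)
V=[]
for n in("top","scene"):
    c=r.camera(n);u,v=proj(c,[598,280,40])[0].astype(int)
    v0=max(0,v-50);V.append(cv2.resize(c["frame"][v0:v0+100,u-50:u+50,::-1],(400,400),interpolation=2))
cv2.imwrite("pics/bl.png",np.hstack(V))
E
```

```text
22.85 [598.2 282.6  41.5] [0.1  0.1  0.08] [ 0.2 -0.3 -0. ]
-1 83 [25. 25. 26. 26. 26. 27. 28. 28.] [230. 238. 251.]
1 129 [27. 29. 54. 56. 57. 58. 58. 59.] [317. 327. 339.]
"travel": [[-0.0, -0.018, 0.064]] "delta_rot": [[0.003, 0.003, 0.003]]
```

View pics/bl.png

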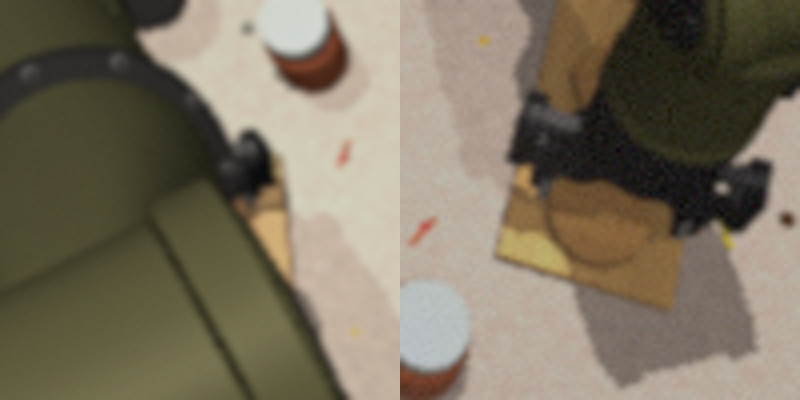

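The gripper straddles the round blank (600,225 in the right panel), fingers over the board either side. It's 2.6 mm off in y, so I correct that and probe the board gently with the tips to learn their true height.

>>> arm_command(travel=[[0, -0.018, 0.03], [-0.002, -0.018, 0.08], [-0.002, -0.018, 0.13], [-0.002, -0.018, 0.17], [-0.002, -0.018, 0.17]], delta_rot=[[0.003, 0.003, 0], [0.003, 0.003, 0], [0.003, 0.003, 0], [0.003, 0.003, 0], [0.003, 0.003, 0]])

```text
t: 23.62
position: [597.4, 279.7, 13.8]
eef_rot: [0.167, -3.134, 0.002]
ft_force: [-0.3, -0.5, -0.6]
finger_gap: 0.871
gripper_force: 0.0
```

>>> arm_command(travel=[[0, 0, 0.01], [0, 0, 0.015], [0, 0, 0.015]], delta_rot=[[0, 0, 0], [0, 0, 0], [0, 0, 0]])

```text
t: 24.0
position: [598.0, 279.9, 12.5]
eef_rot: [0.167, -3.136, 0.001]
ft_force: [-0.3, 0.2, 0.6]
finger_gap: 0.872
gripper_force: 0.0
```

>>> arm_command(travel=[[0, 0, 0.01], [0, 0, 0.015], [0, 0, 0.015]], delta_rot=[[0, 0, 0], [0, 0, 0], [0, 0, 0]])

```text
t: 24.38
position: [597.8, 279.8, 10.0]
eef_rot: [0.167, -3.135, 0.001]
ft_force: [0.8, -0.7, 0.5]
finger_gap: 0.866
gripper_force: 0.0
```

>>> arm_command(travel=[[0, 0, 0.01], [0, 0, 0.015], [0, 0, 0.015]], delta_rot=[[0, 0, 0], [0, 0, 0], [0, 0, 0]])

```text
t: 24.75
position: [597.8, 279.8, 7.8]
eef_rot: [0.167, -3.135, 0.001]
ft_force: [0.4, 0.4, 0.3]
finger_gap: 0.87
gripper_force: 0.0
```

>>> arm_command(travel=[[0, 0, 0.01], [0, 0, 0.015], [0, 0, 0.015]], delta_rot=[[0, 0, 0], [0, 0, 0], [0, 0, 0]])

```text
t: 25.12
position: [597.8, 279.8, 5.5]
eef_rot: [0.167, -3.135, 0.001]
ft_force: [-0.2, 0.8, 0.4]
finger_gap: 0.869
gripper_force: 0.0
```

>>> arm_command(travel=[[0, 0, 0.008], [0, 0, 0.012], [0, 0, 0.012]], delta_rot=[[0, 0, 0], [0, 0, 0], [0, 0, 0]])

```text
t: 25.5
position: [597.8, 279.8, 3.8]
eef_rot: [0.167, -3.135, 0.001]
ft_force: [0.5, 0.8, 0.2]
finger_gap: 0.871
gripper_force: 0.0
```

>>> arm_command(travel=[[0, 0, 0.008], [0, 0, 0.012], [0, 0, 0.012]], delta_rot=[[0, 0, 0], [0, 0, 0], [0, 0, 0]])

```text
t: 25.88
position: [598.0, 279.9, 3.1]
eef_rot: [0.167, -3.136, 0.001]
ft_force: [-2.9, -1.6, 7.8]
finger_gap: 0.868
gripper_force: 4.1
```

Tips touch the board (z=12) at TCP 3.1, so the pads stand ~9 mm back here. I raise so the tips sit ~8 mm above the board, then close.

>>> arm_command(travel=[[0, 0, -0.04], [0, 0, -0.082], [0, 0, -0.082]], delta_rot=[[0, 0, 0], [0, 0, 0], [0, 0, 0]])

```text
t: 26.25
position: [598.3, 280.1, 15.1]
eef_rot: [0.167, -3.136, 0.0]
ft_force: [0.0, -0.6, -0.0]
finger_gap: 0.868
gripper_force: 0.0
```

>>> arm_command(travel=[[0, 0, 0], [0, 0, 0], [0, 0, 0], [0, 0, 0]], delta_rot=[[0, 0, 0], [0, 0, 0], [0, 0, 0], [0, 0, 0]], gripper=-1)

```text
t: 26.75
position: [598.1, 280.0, 15.0]
eef_rot: [0.167, -3.136, 0.001]
ft_force: [-1.8, -0.6, 7.2]
finger_gap: 0.696
gripper_force: 63.3
```

```bash
python3 -c "
from h import *
s,p,R=cur();print(p.round(2),R.inv().apply(s['ft_force']).round(1),R.inv().apply(s['ft_torque']).round(2),s['finger_gap']*85,(R.inv()*downR(186)).as_rotvec(degrees=True).round(2))"
```

```text
[598.07 279.96  15.05] [ 1.9 -0.4 -7.2] [0.06 0.38 0.  ] 59.118096155123816 [-0.02 -0.07  0.1 ]
```

>>> arm_command(travel=[[0, 0, -0.03], [0, 0, -0.1], [0, 0, -0.3], [0, 0, -0.6], [0, 0, -0.9]], delta_rot=[[0, 0, 0], [0, 0, 0], [0, 0, 0], [0, 0, 0], [0, 0, 0]])

```text
t: 27.38
position: [598.0, 279.9, 151.0]
eef_rot: [0.167, -3.135, 0.001]
ft_force: [0.8, 0.2, -0.2]
finger_gap: 0.695
gripper_force: 64.5
```

>>> arm_command(travel=[[0, 0, -0.2], [0, 0, -0.4], [0, 0, -0.4], [0, 0, -0.4]], delta_rot=[[0, 0, 0], [0, 0, 0], [0, 0, 0], [0, 0, 0]])

```text
t: 27.88
position: [597.8, 279.7, 208.8]
eef_rot: [0.167, -3.134, 0.002]
ft_force: [-0.1, -0.2, -1.0]
finger_gap: 0.688
gripper_force: 64.5
```

```bash
python3 - <<'E'
from h import *
from station import r
s,p,R=cur();print(s["t"],p.round(1),np.round(s["ft_force"],1),s["finger_gap"]*85,s["gripper_force"])
V=[];
for n in("scene",):
    c=r.camera(n);f=c["frame"];u,v=proj(c,p)[0].astype(int)
    V.append(cv2.resize(f[v-50:v+50,u-50:u+50,::-1],(400,400),interpolation=2))
    W=cloud(c);m=(np.abs(W-p-[0,0,10])<[38,38,16]).all(2)&(f[...,0].astype(int)-f[...,2]>25)
    P=W[m];print(m.sum());k=max(cv2.findContours(m.astype(np.uint8),0,2)[0],key=cv2.contourArea)
    print("blank top plane",[np.round(i,3) for i in fitplane(P[P[:,2]>np.percentile(P[:,2],30)])], "z rel TCP",np.percentile(P[:,2]-p[2],[5,50,95]).round(1),"ext",np.ptp(P[:,0]),np.ptp(P[:,1]), "xmax rel", (P.max(0)-p).round(1),(P.min(0)-p).round(1))
cv2.imwrite("pics/held.png",V[0])
T=capR(45,1);w=O+100*A
print((R.inv()*T).as_rotvec(degrees=True).round(1))
plan(p,R,w,T,mm=34,deg=7,rows=4)
E
```

```text
27.875 [597.8 279.7 208.8] [-0.1 -0.2 -1. ] 58.48494245021183 64.47296977043152
605
blank top plane [array([605.44 , 280.969, 221.893]), array([-0.004,  0.001,  1.   ]), np.float64(0.788), np.int64(385)] z rel TCP [ 4.2 12.6 14.9] ext 51.48034607345619 66.33791023091575 xmax rel [32.6 29.3 22.9] [-18.9 -37.   -3. ]
[-27.1  14.   33.9]
"travel": [[0.021, -0.22, -0.007], [0.041, -0.441, -0.015], [0.062, -0.661, -0.022], [0.083, -0.882, -0.03]] "delta_rot": [[-0.082, 0.042, 0.103], [-0.164, 0.085, 0.206], [-0.246, 0.127, 0.308], [-0.328, 0.169, 0.411]]
"travel": [[-0.024, -0.215, -0.045], [-0.048, -0.431, -0.091], [-0.073, -0.646, -0.136], [-0.097, -0.862, -0.181]] "delta_rot": [[-0.082, 0.042, 0.103], [-0.164, 0.085, 0.206], [-0.246, 0.127, 0.308], [-0.328, 0.169, 0.411]]
"travel": [[-0.063, -0.195, -0.085], [-0.126, -0.39, -0.169], [-0.189, -0.584, -0.254]] "delta_rot": [[-0.082, 0.042, 0.103], [-0.164, 0.085, 0.206], [-0.246, 0.127, 0.308]]
```

View pics/held.png

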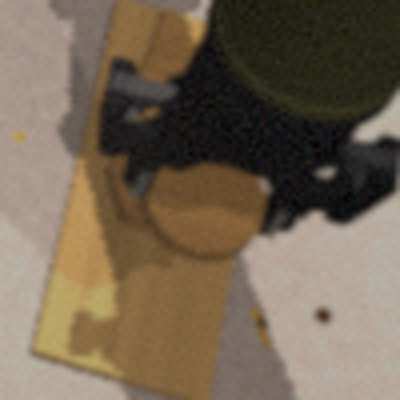

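The blank is held level between the pads at (210,205), top 13.1 mm above the TCP as computed. Home is therefore TCP at h ≈ -4. Carrying it to the die.

>>> arm_command(travel=[[0.021, -0.22, -0.007], [0.041, -0.441, -0.015], [0.062, -0.661, -0.022], [0.083, -0.882, -0.03]], delta_rot=[[-0.082, 0.042, 0.103], [-0.164, 0.085, 0.206], [-0.246, 0.127, 0.308], [-0.328, 0.169, 0.411]])

```text
t: 28.42
position: [599.4, 145.9, 212.6]
eef_rot: [-0.169, -3.025, -0.253]
ft_force: [0.5, -0.6, -0.7]
finger_gap: 0.693
gripper_force: 64.5
```

>>> arm_command(travel=[[-0.024, -0.215, -0.045], [-0.048, -0.431, -0.091], [-0.073, -0.646, -0.136], [-0.097, -0.862, -0.181]], delta_rot=[[-0.082, 0.042, 0.103], [-0.164, 0.085, 0.206], [-0.246, 0.127, 0.308], [-0.328, 0.169, 0.411]])

```text
t: 28.92
position: [601.1, 13.1, 217.2]
eef_rot: [-0.48, -2.864, -0.487]
ft_force: [-0.1, -0.7, -0.7]
finger_gap: 0.694
gripper_force: 64.5
```

>>> arm_command(travel=[[-0.063, -0.195, -0.085], [-0.126, -0.39, -0.169], [-0.189, -0.584, -0.254], [-0.189, -0.584, -0.254], [-0.189, -0.584, -0.254]], delta_rot=[[-0.082, 0.042, 0.103], [-0.164, 0.085, 0.206], [-0.246, 0.127, 0.308], [-0.246, 0.127, 0.308], [-0.246, 0.127, 0.308]])

```text
t: 29.55
position: [602.8, -84.6, 221.0]
eef_rot: [-0.692, -2.715, -0.648]
ft_force: [0.1, -0.0, 0.4]
finger_gap: 0.691
gripper_force: 64.5
```

>>> arm_command(travel=[[0, 0, 0], [0, 0, 0]], delta_rot=[[0, 0, 0], [0, 0, 0]])

```text
t: 29.8
position: [603.1, -83.9, 222.1]
eef_rot: [-0.69, -2.718, -0.647]
ft_force: [-1.0, 0.1, -0.2]
finger_gap: 0.688
gripper_force: 64.5
```

```bash
python3 - <<'E'
from h import *
T=capR(45,1);st(T);s,p,R=cur()
plan(p,R,O+40*A,T,mm=20); plan(O+40*A,T,O+8*A,T,mm=7)
E
```

```text
29.8 die [ 1.53 -0.86 99.91] rot [0.02 0.01 0.17] F die [ 0.2  1.  -0.3] M die [ 0.01  0.58 -0.01] Ftool [ 0.8 -0.5  0.3] gap 58.5 64.52303767204285 j7 1.42
"travel": [[-0.001, -0.004, 0.133], [-0.002, -0.008, 0.266], [-0.003, -0.011, 0.399]] "delta_rot": [[0.0, 0.0, 0.002], [0.0, 0.0, 0.004], [0.001, 0.0, 0.006]]
"travel": [[-0.0, -0.0, 0.043], [-0.0, 0.0, 0.085], [0.0, -0.0, 0.128], [0.0, -0.0, 0.171], [0.0, -0.0, 0.213]] "delta_rot": [[0.0, 0.0, 0.0], [0.0, 0.0, 0.0], [0.0, 0.0, 0.0], [0.0, 0.0, 0.0], [0.0, 0.0, 0.0]]
```

Go to h=25 and settle, then measure the held blank's centre relative to the rim.

>>> arm_command(travel=[[0, -0.011, 0.13], [-0.003, -0.011, 0.27], [-0.003, -0.011, 0.4], [-0.003, -0.011, 0.47], [-0.003, -0.011, 0.5]], delta_rot=[[0, 0, 0.006], [0, 0, 0.006], [0, 0, 0.006], [0, 0, 0.006], [0, 0, 0.006]])

```text
t: 30.42
position: [592.1, -50.2, 156.1]
eef_rot: [-0.696, -2.716, -0.646]
ft_force: [-0.5, 0.3, 0.1]
finger_gap: 0.692
gripper_force: 64.5
```

>>> arm_command(travel=[[0, 0, 0], [0, 0, 0]], delta_rot=[[0, 0, 0], [0, 0, 0]])

```text
t: 30.68
position: [592.6, -51.2, 156.7]
eef_rot: [-0.698, -2.717, -0.646]
ft_force: [0.0, 0.2, -0.2]
finger_gap: 0.694
gripper_force: 64.5
```

```bash
python3 - <<'E'
from h import *
from station import r
from scipy.optimize import least_squares
T=capR(45,1);st(T);s,p,R=cur()
h=(p-O)@A+13.1
for n in("top","scene"):
    c=r.camera(n);f=c["frame"].astype(int);W=cloud(c);D=W-O
    m=(np.hypot(D@DX,D@DY)<45)&(abs(D@A-h)<5)&(f[...,0]-f[...,2]>22)
    if m.sum()<50: print(n,m.sum());continue
    k=max(cv2.findContours(m.astype(np.uint8),0,cv2.CHAIN_APPROX_NONE)[0],key=cv2.contourArea)[:,0]
    Rm=np.array(c["R"]);o=-Rm.T@c["t"];r_=rays(c,k)@Rm;P=o+r_*((O+h*A-o)@A/(r_@A))[:,None]
    q=np.c_[(P-O)@DX,(P-O)@DY]
    g=least_squares(lambda v:np.maximum(np.hypot(*(q-v).T)-30.3,0)*4+np.minimum(np.hypot(*(q-v).T)-30.3,0)*.3,[0,0],loss="soft_l1").x
    print(n,m.sum(),"centre",g.round(1),"TCP",((p-O)@np.c_[DX,DY]).round(1),"h med",np.median((D@A)[m]).round(1),h.round(1))
plan(p,R,O+8*A,T,mm=6)
E
```

```text
30.68 die [-1.44  0.04 26.08] rot [ 0.05  0.11 -0.13] F die [ 0.1 -0.1 -0.3] M die [0.03 0.58 0.03] Ftool [-0.   0.1  0.3] gap 59.0 64.52308416366577 j7 1.44
top 356 centre [1.3 1.5] TCP [-1.4  0. ] h med 38.9 39.2
scene 184 centre [3.3 0.9] TCP [-1.4  0. ] h med 39.6 39.2
"travel": [[0.002, 0.002, 0.03], [0.003, 0.003, 0.06], [0.005, 0.005, 0.09], [0.007, 0.007, 0.121]] "delta_rot": [[0.0, 0.001, -0.001], [0.001, 0.002, -0.002], [0.001, 0.003, -0.003], [0.002, 0.004, -0.004]]
```

The blank is within ~1–2 mm of the axis. Descend and feel; contact before h≈2.9 would mean the rim, while home is about -4.

>>> arm_command(travel=[[0, 0, 0.04], [0, 0, 0.08], [0, 0, 0.11], [0, 0, 0.13], [0, 0, 0.13]], delta_rot=[[0, 0, 0], [0, 0, 0], [0, 0, 0], [0, 0, 0], [0, 0, 0]])

```text
t: 31.4
position: [589.3, -41.3, 139.1]
eef_rot: [-0.697, -2.715, -0.646]
ft_force: [-0.1, -0.1, 0.6]
finger_gap: 0.695
gripper_force: 64.5
```

>>> arm_command(travel=[[0, 0, 0.01], [0, 0, 0.02], [0, 0, 0.027], [0, 0, 0.027]], delta_rot=[[0, 0, 0], [0, 0, 0], [0, 0, 0], [0, 0, 0]])

```text
t: 31.9
position: [588.9, -39.4, 135.7]
eef_rot: [-0.697, -2.716, -0.646]
ft_force: [0.4, 0.0, -0.5]
finger_gap: 0.692
gripper_force: 64.5
```

```bash
python3 -c "
from h import *
st(capR(45,1))"
```

```text
31.9 die [-1.2   0.29  1.75] rot [ 0.04  0.04 -0.12] F die [-0.3 -0.4 -0.3] M die [ 0.    0.62 -0.03] Ftool [-0.5  0.1  0.3] gap 58.9 64.52312350273132 j7 1.44
```

Past rim height with no force. Continue in small steps.

>>> arm_command(travel=[[0, 0, 0.007], [0, 0, 0.014], [0, 0, 0.014]], delta_rot=[[0, 0, 0], [0, 0, 0], [0, 0, 0]])

```text
t: 32.28
position: [588.5, -38.4, 133.9]
eef_rot: [-0.697, -2.715, -0.646]
ft_force: [-0.1, -0.0, 0.2]
finger_gap: 0.694
gripper_force: 64.5
```

```bash
python3 -c "
from h import *
st(capR(45,1))"
```

```text
32.27 die [-1.17  0.34 -0.41] rot [ 0.04  0.03 -0.12] F die [0.1 0.1 0.1] M die [0.06 0.54 0.02] Ftool [ 0.1 -0.  -0.1] gap 59.0 64.52320218086243 j7 1.44
```

>>> arm_command(travel=[[0, 0, 0.007], [0, 0, 0.014], [0, 0, 0.014]], delta_rot=[[0, 0, 0], [0, 0, 0], [0, 0, 0]])

```text
t: 32.65
position: [588.2, -37.4, 132.0]
eef_rot: [-0.697, -2.716, -0.646]
ft_force: [-0.4, -0.1, -0.9]
finger_gap: 0.693
gripper_force: 64.5
```

```bash
python3 -c "
from h import *
st(capR(45,1))"
```

```text
32.65 die [-1.21  0.33 -2.51] rot [ 0.04  0.03 -0.13] F die [-0.5  0.4 -0.8] M die [-0.    0.59  0.05] Ftool [-0.  -0.6  0.8] gap 58.9 64.52305555343628 j7 1.45
```

>>> arm_command(travel=[[0, 0, 0.005], [0, 0, 0.01], [0, 0, 0.01]], delta_rot=[[0, 0, 0], [0, 0, 0], [0, 0, 0]])

```text
t: 33.02
position: [588.3, -37.1, 131.5]
eef_rot: [-0.698, -2.717, -0.646]
ft_force: [-1.2, -2.3, 5.7]
finger_gap: 0.69
gripper_force: 65.0
```

```bash
python3 -c "
from h import *
st(capR(45,1))"
```

```text
33.02 die [-1.24  0.21 -3.08] rot [ 0.05  0.09 -0.12] F die [1.2 1.8 5.9] M die [0.26 0.22 0.03] Ftool [ 2.1 -0.4 -5.9] gap 58.7 65.03142714500427 j7 1.45
```

Contact at h≈-3 (blank bottom ≈ -6 to -7), no side load: floor. Release and back off along the axis, then check.

>>> arm_command(travel=[[0, 0, 0], [0, 0, 0], [0, 0, 0], [0, 0, 0]], delta_rot=[[0, 0, 0], [0, 0, 0], [0, 0, 0], [0, 0, 0]], gripper=0.8)

```text
t: 33.52
position: [588.1, -36.7, 130.7]
eef_rot: [-0.697, -2.716, -0.646]
ft_force: [0.7, 0.1, -0.2]
finger_gap: 0.899
gripper_force: 0.0
```

>>> arm_command(travel=[[0, 0, -0.05], [0, 0, -0.2], [0, 0, -0.4], [0, 0, -0.7], [0, 0, -0.95]], delta_rot=[[0, 0, 0], [0, 0, 0], [0, 0, 0], [0, 0, 0], [0, 0, 0]])

```text
t: 34.15
position: [608.2, -106.3, 256.2]
eef_rot: [-0.698, -2.717, -0.646]
ft_force: [0.2, 0.3, -0.7]
finger_gap: 0.9
gripper_force: 0.0
```

```bash
python3 - <<'E'
from h import *
from station import r
st(capR(45,1));V=[]
for n in("top","scene"):
    c=r.camera(n);f=c["frame"].astype(int);W=cloud(c);D=W-O
    u,v=proj(c,O+9*A)[0].astype(int);V.append(cv2.resize(c["frame"][v-40:v+40,u-40:u+40,::-1],(390,390),interpolation=2))
    m=(np.hypot(D@DX,D@DY)<29)&(abs(D@A-9)<8)&(f[...,0]-f[...,2]>22)
    P=W[m];mm,nn,e,k=fitplane(P)
    print(n,m.sum(),"normal",nn.round(3),"tilt vs A",np.degrees(np.arccos(min(1,nn@A))).round(2),"h",np.median((D@A)[m]).round(2),"ctr",((mm-O)@np.c_[DX,DY]).round(1),e.round(2))
cv2.imwrite("pics/fin.png",np.hstack(V))
E
```

```text
34.15 die [ -1.28   0.52 140.91] rot [ 0.03  0.12 -0.13] F die [-0.1 -0.3 -0.8] M die [ 0.04  0.54 -0.01] Ftool [-0.3  0.1  0.8] gap 76.5 0.0 j7 1.41
top 323 normal [ 0.144 -0.479  0.866] tilt vs A 0.19 h 9.55 ctr [0.3 0.2] 1.13
scene 358 normal [ 0.144 -0.47   0.871] tilt vs A 0.63 h 10.77 ctr [-0.4 -1. ] 1.0
```

View pics/fin.png

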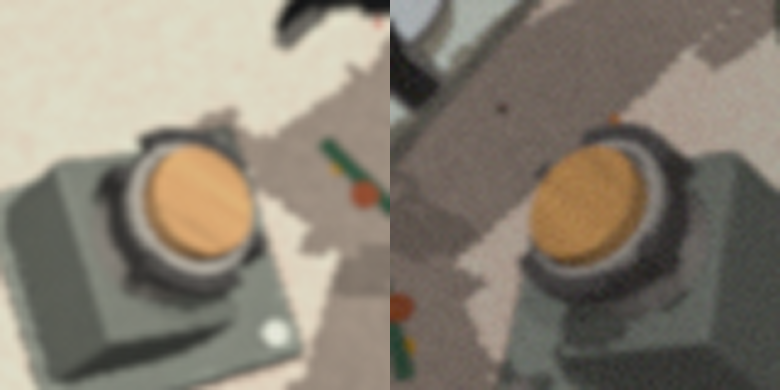

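The blank sits concentric in the die in both panels, flat within 0.6° and 15.8 mm above the previously measured floor (16 mm thick), so it is home. Handing in.

```bash
python3 -c "
from station import r
print(r.hand_in())"
```

```text
the job is handed in; nothing more can be done
None
```

The job is handed in at about 34 s: the cap was turned to its stop and now stands upright near the middle of the white tray, the round blank lies flat and fully home in the die, and the robot is clear; I didn't re-check the other blanks and jars by camera afterwards.

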